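Dial open the controlled-reagent lockbox

ROBOT

A 7-joint arm with a two-finger parallel gripper is mounted at the origin on the work surface. World frame = base frame: x ahead of the robot, y to its left, z up, the work surface at z = 0. Lengths are in m, angles in rad, forces in N, time in s.
With the tool pointing down it reaches from about 0.4 to 0.85 m from the base axis. Payload 6.9 kg.
Tool frame: the origin (TCP) lies on the front face of the gripper's body, between the roots of the fingers; the fingertips stand 73 mm ahead of it and the grasp point (between the pads) lies 54 mm ahead of it (ctrl.hold_point_z is the distance from the TCP to the grasp point, in m); z points along the fingers, y is the direction in which the jaws open and shut (so a half turn about z gives the same grasp; the last joint's range is limited). The gripper opens to 85 mm and grips with 20 to 120 N. Pads are 22 mm wide; open, the fingers measure 114 mm over their backs; the gripper's body (76 mm by 85 mm) begins 54 mm behind the grasp point. The pads swing forward as they close: fully open they stand 13 mm farther back than shut.
Start: joints at [1.276, 0.507, -0.238, 1.5, 0.126, 1.149, -0.155], TCP at [0.244, -0.575, 0.304] pointing down, gripper open.
Joint ranges: [-3.08, 3.08], [-0.24, 2.05], [-1.43, 1.35], [0, 2.5], [-1.52, 4.66], [0.17, 1.96], [-2.89, 2.89]. Speed limits (rad/s): [2.39, 2.39, 3.14, 3.14, 3.14, 3.14, 3.14].

INTERFACE

Orientations are given as a unit quaternion [w, x, y, z].
In Python, from cell import ctrl gives the robot as it stands. The module is installed in compiled form; this text tells all that it offers.
- The arm moves only by the tool jog_arm, never from a script. Its argument "commands" is a list of rows, each a list of 7 numbers: the shift along the world's x, y, z in units of 200 mm (1.0 is 200 mm), then the turn, a rotation vector about the world's x, y, z in units of 360 degrees (1.0 is 360 degrees), then the closure, from -1 (fully open) to 1 (shut), so that 0 is half open. In form: [[x, y, z, rx, ry, rz, fingers], ...]. A call has 1 to 8 rows; each row shifts and turns the commanded pose from where the row before left it; what a row does not reach is not made up. A row lasts 1/10 s, in which the tool goes at most 50 mm and 8.59 degrees, less where a joint would pass 70% of its speed; a pose out of reach is approached as far as the arm can. A call with a number of a shift or a turn outside -1 to 1 is refused whole. A call with a gripper value outside its range is refused whole. The fingers move at their own pace and stop on an object; the grip force is fixed at half the most. Time passes only in rows, so rows that do not move let the fingers close. It gives the time, the measured TCP pose, the force and the opening at its end, in the units of the state.
- ctrl.sense(): the state, without advancing time (a new reading comes with each control period).
- ctrl.read_camera(name): name is "scene" or "top" or "wrist"; returns the picture (480x640x3 uint8, red, green, blue); there is no depth.
- ctrl.camera_info(name): a dict with "mtx" (3x3 intrinsics, pixels), "rvec" (rotation vector, rad) and "tvec" (3), from world to camera coordinates, as OpenCV has them. Camera axes: x right, y down, z forward; pixel columns grow to the right and rows downward; lengths in m; the calibration is good to about 2 mm. The wrist camera is an equidistant fisheye: a pixel r from the principal point sees the ray r / f radians off the axis. A picture is of the moment at which its call begins: read the wrist's pose just before it. camera_info takes no time and is no camera call; for the wrist camera it gives the pose at the moment of the call.
- ctrl.finish_job(): hands the job in, once; it reports no verdict.
The state is a dict: "clock": time; "joint_pos": joint angles; "qvel": joint speeds; "tau": joint torques, N m; "tcp_pos": TCP position; "eef_rot": TCP orientation; "force": force on the tool from outside, world axes, zero at the start; "ft_torque": the same for the moment, N m; "opening": opening from 0.0 (shut) to 1.0 (fully open).
Only numpy, scipy, OpenCV 4.12 (cv2) and the standard library are available. Lean on these libraries where they do the work, as an engineer would, in place of code of your own. Each camera call takes 0.05 s, during which the arm holds its last target.

TASK

Unlock the grey reagent lockbox, combination 4-5-3: turn the dial clockwise, passing 4 once and stopping at 4 the second time it comes up; then counter-clockwise, passing 5 once and stopping at 5 the second time; then clockwise straight to 3 (a number is set when its mark stands at the fixed white index mark on the lid; the long broad mark is 0 and the numbers run clockwise round the dial). Then swing the lid up until it is fully open, let go of it, and leave the glassware and bottles around the box standing where they are.

Things in the scene. Friction and masses are not known exactly. Their poses are not given: they have to be found in the camera images.
- lockbox: Grey steel lockbox fixed to the bench, 250 mm deep, 260 mm wide. Origin on the bench; x runs from its front (robot side, x = -130 mm) to its back (x = 120 mm), z up. The front wall is 70 mm high; from it the lid slopes up at 30 degrees to the hinge line (x = 47.5 mm, height 172.5 mm); behind that the top is flat. The lid is locked until the combination is dialled.
- lid (a joint): Angle of the lid about its hinge, rad: 0 shut, 1.4 fully open (stop). A friction hinge: the lid stays where it is left; 8 to 14 N at the handle raises it once it is unlocked.
- lid_hinge (a point): Middle of the hinge line, which lies along the box's y axis at the upper edge of the lid. Axes turn with the lid: x up the slope, y along the hinge, z square out of the lid (leaning 30 degrees from vertical to the box's front when shut). The lid's outer face is at z = 5 mm; it reaches 205 mm down the slope.
- lid_handle (a point): Middle of the lid's handle: a round steel bar 12 mm thick, 96 mm long, parallel to the hinge and 183 mm from it down the slope, its centre line 34 mm out from the lid's face, with a leg at either end. Axes as lid_hinge.
- dial_knob (a point): Centre of the dial's knob, half-way up, on the dial's axis (square to the lid, 85 mm down the slope from the hinge): round fluted black knob 42 mm across, 30 mm tall, on a black disc 84 mm across whose face is 15 mm behind this point. z points out of the dial, x along the zero mark. Turns endlessly both ways, light friction (up to 0.24 N m), stays where left; regripping does no harm.
- dial_zero (a point): Point on the zero mark (long broad white mark, 18 by 6 mm, continued as a line on the knob's top), 36 mm from the axis. Numbers 1 to 9 are short white marks every 36 degrees clockwise from it; finer marks lie half-way. Number n is set when zero stands n x 36 degrees counter-clockwise of the index; clockwise turning makes the numbers fall (6, 5, 4..). It starts 0.4 to 2.3 rad before 4, clockwise.
- dial_index (a point): The fixed white index mark on the lid, 16 by 6 mm, straight up the slope, 56 mm from the dial's axis. Axes as lid_hinge. The lock has three wheels and takes each number within 8 degrees either way. A stop overshot by more cannot be mended by turning back, but after two clearing turns clockwise the whole sequence may be dialled again. Each turn may be made in as many grips as one likes.
- flask_a_c (a point): Centre of a loose conical glass flask, 139 mm tall, 82 mm across the foot, 41 mm at the neck; not to be disturbed.
- flask_b_c (a point): Centre of a smaller conical flask, 111 mm tall, 66 mm across; not to be disturbed.
- amber_bottle_c (a point): Centre of an amber glass bottle, 135 mm tall, 68 mm across; not to be disturbed.
- vol_flask_c (a point): Centre of a volumetric flask, 200 mm tall, 76 mm across; not to be disturbed.
- wash_bottle_c (a point): Point on the axis, 80 mm up, of a white plastic wash bottle, 190 mm tall, 68 mm across, with a spout reaching 63 mm to its -x side near its top; not to be disturbed.
- stopper_c (a point): Centre of a brown rubber stopper, 34 mm tall, 52 mm across; not to be disturbed.
- beaker_c (a point): Centre of a small glass beaker, 75 mm tall, 62 mm across; not to be disturbed.

How it is judged:
At the end, for the whole second after the job is handed in: The lid stands open at 1.2 rad (69 degrees) or more, still and left to itself; every flask, bottle, the beaker and the stopper is within 30 mm of where it stood (value of joint lid above 1.2 rad and velocity of joint lid below 0.05 rad/s and distance of each of flask_a_c, flask_b_c, amber_bottle_c, vol_flask_c, wash_bottle_c, stopper_c, beaker_c from where it was at the start of the episode below 0.03 m); the robot touches nothing.
It fails at once if a conical flask is shifted by more than 30 mm or tipped over (distance of any of flask_a_c, flask_b_c from where it was at the start of the episode above 0.03 m or angle between any of flask_a_c, flask_b_c's own z axis and vertical above 0.5 rad).
It fails at once if the amber bottle or the wash bottle is shifted by more than 30 mm or tipped over (distance of any of amber_bottle_c, wash_bottle_c from where it was at the start of the episode above 0.03 m or angle between any of amber_bottle_c, wash_bottle_c's own z axis and vertical above 0.5 rad).
It fails at once if the volumetric flask or the beaker is shifted by more than 30 mm or tipped over (distance of any of vol_flask_c, beaker_c from where it was at the start of the episode above 0.03 m or angle between any of vol_flask_c, beaker_c's own z axis and vertical above 0.5 rad).
It fails at once if the rubber stopper is shifted by more than 30 mm or tipped over (distance of stopper_c from where it was at the start of the episode above 0.03 m or angle between stopper_c's own z axis and vertical above 0.5 rad).
It also fails if it takes over 72 s, if anything falls off the work surface, if the arm or the gripper's body presses on something with over 40 N, if the wrist force passes 120 N, or if a joint passes its speed limit or range.

## Working session

There is one attempt and no reset: what is moved stays moved. The work goes in short steps, Python scripts to look and compute and a tool call to move; the robot and the scene stay as the last step left them, time stands still between calls to the robot, and variables do not carry over. Pictures are saved under pics/ and viewed, and the job is handed in when it is done.

Besides the shell and the picture viewer there is one more tool, called after "Request:" by a JSON object that holds its "op" and its "data", one argument or row to a line. jog_arm: Moves the arm, as the interface text tells. Its arguments: {"type":"object","properties":{"commands":{"type":"array"}},"required":["commands"]}

```bash
mkdir -p pics
cat > h.py <<'E'
import numpy as np,cv2
from cell import ctrl
def snap(n,f):
    i=ctrl.camera_info(n); p=ctrl.read_camera(n); cv2.imwrite('pics/'+f,p[:,:,::-1]); return i,p
E
python3 - <<'E'
from h import *
print(ctrl.sense())
for n in('scene','top','wrist'):
    i,p=snap(n,n+'0.png'); print(n,i)
E
```

```text
{'clock': 0.0, 'joint_pos': array([ 1.27551752,  0.50834447, -0.23750841,  1.50115018,  0.12570925,
        1.14889325, -0.15478727]), 'qvel': array([-3.05007352e-04, -6.93514772e-04, -6.96145662e-04,  1.33006270e-04,
        1.27467761e-03, -9.20595607e-05,  2.27803808e-03]), 'tau': array([-7.78247977e-05, -6.20582557e+01, -2.18648136e+00, -2.49648356e+01,
        1.27992142e-02,  1.20454156e-02,  2.45689796e-05]), 'tcp_pos': array([ 0.24360752, -0.57515874,  0.30301888]), 'eef_rot': array([-8.79379773e-04,  9.79986602e-01,  1.99061409e-01, -2.04123506e-04]), 'force': array([0.13578156, 0.03217152, 0.34010039]), 'ft_torque': array([ 0.00602416,  0.03876534, -0.00040523]), 'opening': 0.9988657748949233}
scene {'mtx': array([[533.12961307,   0.        , 311.18956402],
       [  0.        , 533.12961307, 238.09714365],
       [  0.        ,   0.        ,   1.        ]]), 'rvec': array([ 1.00583515,  2.2364309 , -1.24112027]), 'tvec': array([ 0.36283651, -0.11813477,  1.56625109])}
top {'mtx': array([[517.70332799,   0.        , 318.48945398],
       [  0.        , 517.70332799, 249.18181661],
       [  0.        ,   0.        ,   1.        ]]), 'rvec': array([ 2.11404135, -2.12150597,  0.20236117]), 'tvec': array([0.03617042, 0.5631481 , 0.8641134 ])}
wrist {'mtx': array([[371.64829954,   0.        , 325.30080352],
       [  0.        , 371.64829954, 244.82432402],
       [  0.        ,   0.        ,   1.        ]]), 'rvec': array([-2.42649486,  1.6062179 ,  0.21863466]), 'tvec': array([-0.62403382, -0.03526404,  0.37696971])}
```

View pics/scene0.png

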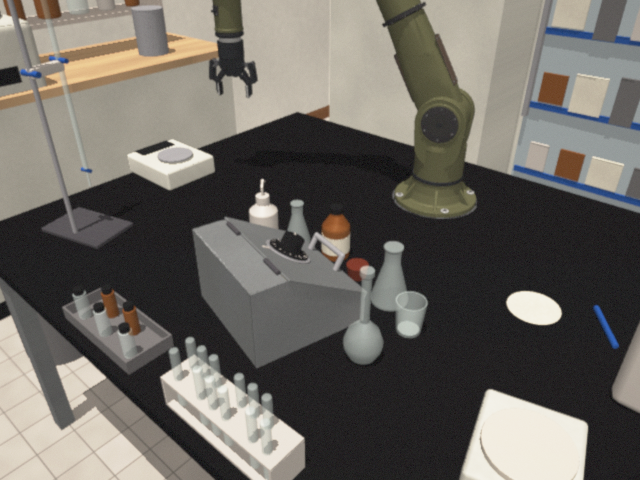

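View pics/top0.png

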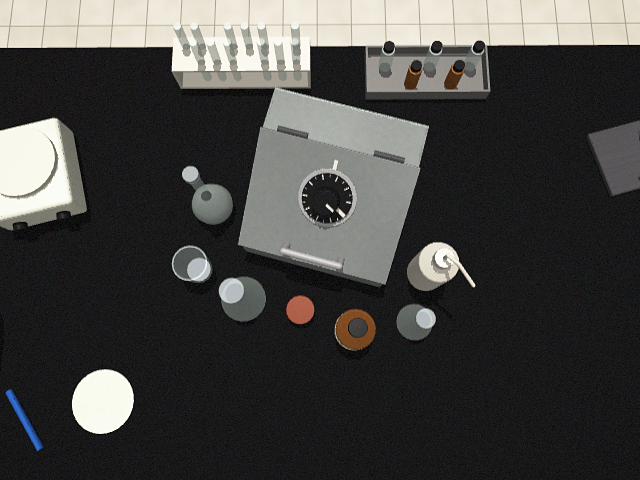

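View pics/wrist0.png

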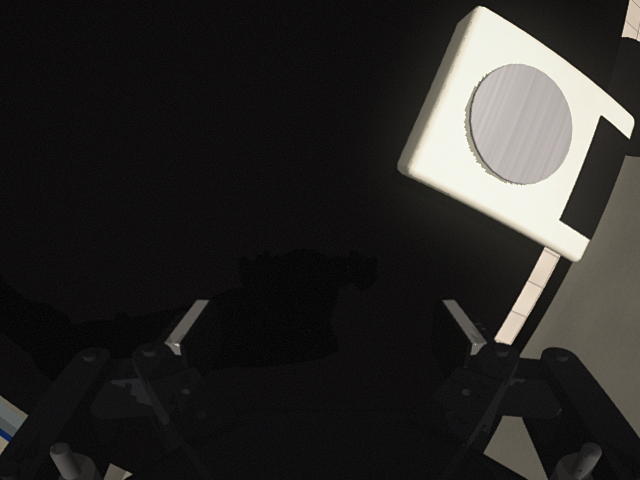

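The top view shows the dial at about (327,198), the index at (335,164), the zero mark at about (341,212) and the handle at (312,258). The glassware stands in front of the box and on both sides. I'll zoom in to measure.

Run:
```python
import cv2,numpy as np
p=cv2.imread('pics/top0.png'); cv2.imwrite('pics/topz.png',cv2.resize(p[80:300,220:440],None,fx=2.7,fy=2.7,interpolation=cv2.INTER_CUBIC))
p=cv2.imread('pics/scene0.png'); cv2.imwrite('pics/scz.png',cv2.resize(p[200:340,190:380],None,fx=4,fy=4,interpolation=cv2.INTER_CUBIC))
```

```text
(no output)
```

View pics/topz.png

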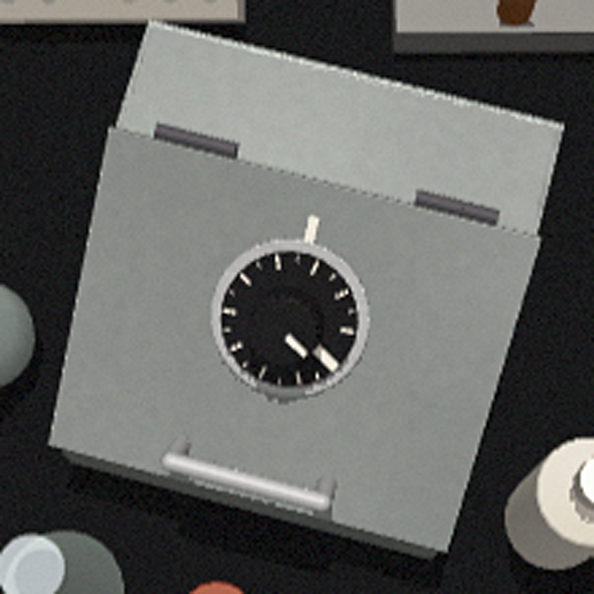

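View pics/scz.png

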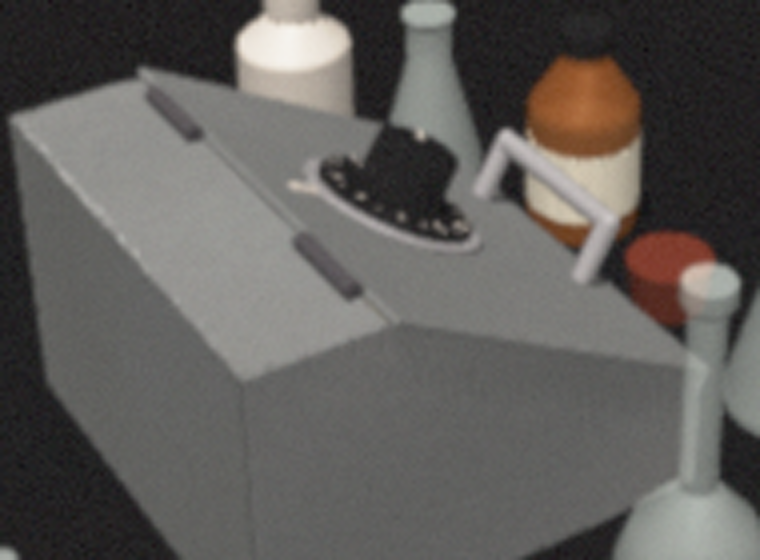

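```bash
cat >> h.py <<'E'
from scipy.spatial.transform import Rotation as R
def PM(i):
    Rm=cv2.Rodrigues(i['rvec'])[0]; return i['mtx']@np.c_[Rm,i['tvec']]
def tri(i1,p1,i2,p2):
    X=cv2.triangulatePoints(PM(i1),PM(i2),np.array(p1,float).reshape(2,1),np.array(p2,float).reshape(2,1)); return (X[:3]/X[3]).ravel()
def proj(i,X):
    return cv2.projectPoints(np.atleast_2d(X).astype(float),i['rvec'],i['tvec'],i['mtx'],None)[0][:,0]
def plane(i,p,P0,n):
    Rm=cv2.Rodrigues(i['rvec'])[0]; c=-Rm.T@i['tvec']; d=Rm.T@np.linalg.inv(i['mtx'])@np.array([p[0],p[1],1.])
    return c+d*((P0-c)@n)/(d@n)
E
python3 - <<'E'
from h import *
T=ctrl.camera_info('top');S=ctrl.camera_info('scene')
c=np.cos(np.pi/6);s=.5
def L(x,y,z): # lid frame->box
    return [.0475+x*c-z*s,y,.1725+x*s+z*c]
pts={'hL':((260,127),(290,280.5),[.0475,.13,.1725]),'hR':((420.4,167.8),(225,217.5),[.0475,-.13,.1725]),
'bL':((275.6,88.1),(250.75,295.25),[.12,.13,.1725]),'bR':((428.5,125.9),(192.5,230),[.12,-.13,.1725]),
'ix':((335.6,165),(265.75,246.75),L(-.029,0,.005)),
'haL':((283.7,250),(343,255.5),L(-.183,.045,.039)),'haR':((341.1,264.8),(316.75,233.75),L(-.183,-.045,.039))}
W=[];B=[]
for k,(a,b,m) in pts.items():
    X=tri(T,a,S,b); e=proj(T,X)[0]-a; print(k,X.round(4),e.round(1)); W.append(X);B.append(m)
W=np.array(W);B=np.array(B)
from scipy.optimize import least_squares
def f(q): return np.r_[(R.from_euler('z',q[3]).apply(B)+q[:3]-W).ravel()]
r=least_squares(f,[.6,0,0,0]);print(r.x, (r.fun.reshape(-1,3)*1e3).round(1))
# reprojection fit
def g(q):
    X=R.from_euler('z',q[3]).apply(B)+q[:3]
    return np.r_[(proj(T,X)-[v[0] for v in pts.values()]).ravel(),(proj(S,X)-[v[1] for v in pts.values()]).ravel()]
r=least_squares(g,r.x);print(r.x.round(4),r.fun.reshape(-1,2).round(1).tolist())
q=r.x; Rb=R.from_euler('z',q[3])
Rl=(Rb*R.from_euler('y',-30,degrees=True)).as_matrix(); print(Rl)
O=Rb.apply(B[4])+q[:3]
kn=Rb.apply(L(-.085,0,.025))+q[:3]
disc=Rb.apply(L(-.085,0,.010))+q[:3]
n=Rl[:,2]
print('disc px',proj(T,disc),proj(S,disc),'knobtop',proj(T,disc+.03*n))
def ang(p,h=0):
    X=plane(T,p,disc+h*n,n)-disc-h*n; return np.degrees(np.arctan2(X@Rl[:,1],X@Rl[:,0])),np.linalg.norm(X)
z=lambda a:(a[0]/2.7+220,a[1]/2.7+80)
print('zero ccw from index',ang(z((327,359))),'knobline',ang(z((297,347)),.03))
for a in [(316,268),(278,262),(245,279),(231,312),(238,346),(263,372),(299,377),(342,294),(347,330)]: print(ang(z(a)))
print('hinge',Rb.apply([.0475,0,.1725])+q[:3],'knob',kn,'handle',Rb.apply(L(-.183,0,.039))+q[:3],'disc',disc)
np.savez('box.npz',q=q,Rl=Rl,kn=kn)
E
```

```text
hL [0.7411 0.1273 0.1752] [ 0.1 -0.1]
hR [ 0.671  -0.1287  0.1751] [ 0.3 -0.2]
bL [0.8116 0.103  0.1714] [ 0.4 -0.3]
bR [ 0.7438 -0.1455  0.1709] [ 0.2 -0.2]
ix [0.681  0.0048 0.1636] [ 0.6 -0.5]
haL [0.5496 0.0924 0.1156] [-0.5  0.4]
haR [ 0.524  -0.0023  0.1184] [-0.4  0.3]
[ 0.66164191  0.01083318  0.00118238 -0.26724282] [[ 0.6 -3.7 -1.5]
 [ 2.2  1.6 -1.4]
 [ 0.1  1.5  2.3]
 [-0.8 -0.7  2.8]
 [-0.2  0.8 -0.1]
 [-1.9 -3.7  0.3]
 [-0.1  4.2 -2.4]]
[ 0.6615  0.0109  0.001  -0.265 ] [[2.4, 0.2], [-1.1, -1.3], [-0.9, -0.8], [0.8, -0.6], [0.1, -0.3], [1.8, 1.6], [-2.9, 0.7], [-1.4, 0.1], [-0.0, 1.4], [1.2, -0.5], [0.1, -1.2], [1.0, 0.3], [-1.3, -1.3], [1.0, 1.5]]
[[ 8.35793988e-01  2.61911971e-01 -4.82545884e-01]
 [-2.26822420e-01  9.65091767e-01  1.30955985e-01]
 [ 5.00000000e-01  1.38777878e-17  8.66025404e-01]]
disc px [[327.3959353  198.35048235]] [[289.3286379  249.26804952]] knobtop [[325.18803596 202.40704688]]
zero ccw from index (np.float64(-123.25509109702072), np.float64(0.03307875832782531)) knobline (np.float64(-128.41268943409497), np.float64(0.012400522370986317))
(np.float64(-12.982882559148882), np.float64(0.03548968448665753))
(np.float64(24.931010284666762), np.float64(0.035764587765306805))
(np.float64(61.63607179740533), np.float64(0.03661077933494868))
(np.float64(97.23466962755666), np.float64(0.036404097388569694))
(np.float64(131.59357240226876), np.float64(0.03650240681415669))
(np.float64(166.6118466423621), np.float64(0.037301072675994466))
(np.float64(-157.8770865401912), np.float64(0.03628967652366596))
(np.float64(-49.22342557676029), np.float64(0.03548663253567982))
(np.float64(-85.91688053774277), np.float64(0.03521060365531256))
hinge [ 0.70736477 -0.00156085  0.17352673] knob [0.62425864 0.02099295 0.15267736] handle [0.53559519 0.04505493 0.11580172] disc [0.63149683 0.01902861 0.13968698]
```

```bash
cat >> h.py <<'E'
def cur():
    s=ctrl.sense(); q=s['eef_rot']; return s,s['tcp_pos'],R.from_quat([q[1],q[2],q[3],q[0]])
b=None
try: b=np.load('box.npz')
except Exception: pass
def goto(P,Rt,n=None):
    s,p,r=cur(); dp=(P-p)/.2; w=(Rt*r.inv()).as_rotvec()/(2*np.pi)
    k=max(np.linalg.norm(dp)/.25,np.linalg.norm(w)/.02386)
    print('dp',dp.round(4),'w',w.round(4),'rows>=',round(k,2),'per row(%d)'%(n or np.ceil(k)),(np.r_[dp,w]/(n or np.ceil(k))).round(4).tolist())
def toolR(yaw): # yaw = angle (deg) of tool y about lid normal, from lid y, ccw seen from outside; z=-n
    Rl=b['Rl']; return R.from_matrix(Rl@np.c_[[1,0,0],[0,-1,0],[0,0,-1]].T)*R.from_euler('z',-yaw,degrees=True)
def yawnow():
    _,p,r=cur(); M=b['Rl'].T@r.as_matrix(); return np.degrees(np.arctan2(-M[0,1]*-1*-1,M[1,1])), M[:,2], b['Rl'].T@(p-b['kn'])
E
python3 - <<'E'
from h import *
s,p,r=cur()
n=b['Rl'][:,2]; disc=b['kn']-.015*n
r1=R.from_euler('z',70,degrees=True)*r
z=r1.as_matrix()[:,2]; ax=np.cross(z,-n); t=np.arcsin(np.linalg.norm(ax)); r2=R.from_rotvec(ax/np.linalg.norm(ax)*t)*r1
print(r2.as_matrix().round(3))
goto(disc+(.077+.09)*n,r2,15)
E
```

```text
[[-0.012  0.876  0.483]
 [ 0.988  0.085 -0.131]
 [-0.156  0.475 -0.866]]
dp [ 1.5362  3.0806 -0.0945] w [-0.0682 -0.057   0.1898] rows>= 13.77 per row(15) [0.1024, 0.2054, -0.0063, -0.0045, -0.0038, 0.0127]
```

Request:
{"op": "jog_arm", "data": {
  "commands": [
    [0.06,0.15,0.06,0,0,0,-1],
    [0.1,0.2,0.06,-0.0045,-0.0038,0.0127,-1],
    [0.1,0.21,0.04,-0.0045,-0.0038,0.0127,-1],
    [0.1,0.21,0,-0.0045,-0.0038,0.0127,-1],
    [0.1,0.21,0,-0.0045,-0.0038,0.0127,-1],
    [0.1,0.21,0,-0.0045,-0.0038,0.0127,-1],
    [0.1,0.21,0,-0.0045,-0.0038,0.0127,-1],
    [0.1,0.21,0,-0.0045,-0.0038,0.0127,-1]
  ]
}}

```text
clock: 0.95
tcp_pos: [0.3961, -0.2516, 0.336]
eef_rot: [0.113, 0.878, 0.46, 0.062]
force: [1.0, -0.3, 0.0]
opening: 1.001
```

Request:
{"op": "jog_arm", "data": {
  "commands": [
    [0.1,0.21,0,-0.0045,-0.0038,0.0127,-1],
    [0.1,0.21,0,-0.0045,-0.0038,0.0127,-1],
    [0.1,0.21,0,-0.0045,-0.0038,0.0127,-1],
    [0.1,0.21,0,-0.0045,-0.0038,0.0127,-1],
    [0.11,0.21,-0.04,-0.0045,-0.0038,0.0127,-1],
    [0.1,0.2,-0.06,-0.0045,-0.0038,0.0127,-1],
    [0.1,0.15,-0.05,-0.0045,-0.0038,0.0127,-1],
    [0.05,0.08,-0.03,0,0,0,-1]
  ]
}}

```text
clock: 1.75
tcp_pos: [0.5482, 0.0459, 0.2989]
eef_rot: [0.213, 0.693, 0.678, 0.117]
force: [-0.2, -0.3, 0.1]
opening: 0.999
```

Run:
```python
from h import *
s,p,r=cur(); print(s['clock'],s['joint_pos'].round(3),p,yawnow())
n=b['Rl'][:,2]; disc=b['kn']-.015*n
i,_=snap('wrist','w1.png'); print(i)
```

```text
1.75 [ 0.231  0.283 -0.626  2.044  0.842  0.618 -1.007] [0.54823041 0.04592072 0.29892276] (np.float64(-75.88413524477855), array([-0.03275041, -0.01265292, -0.99938347]), array([0.00392459, 0.00414488, 0.16660378]))
{'mtx': array([[371.64829954,   0.        , 325.30080352],
       [  0.        , 371.64829954, 244.82432402],
       [  0.        ,   0.        ,   1.        ]]), 'rvec': array([-2.66580205,  0.11660628, -0.64440726]), 'tvec': array([-0.62355666,  0.07544259,  0.11581649])}
```

View pics/w1.png

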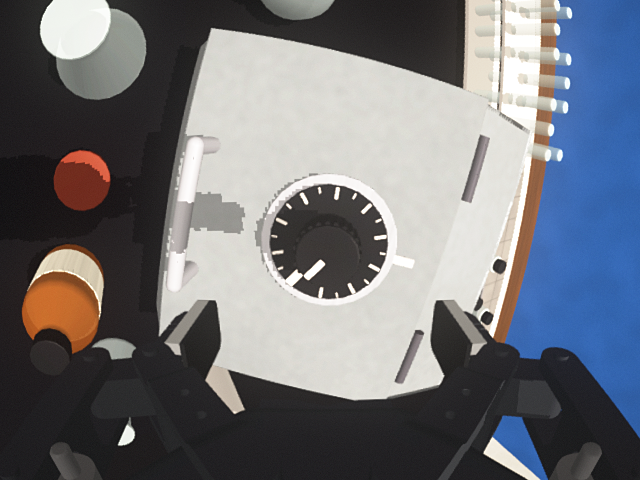

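```bash
cat >> h.py <<'E'
def yawnow():
    _,p,r=cur(); M=b['Rl'].T@r.as_matrix(); return np.degrees(np.arctan2(M[0,1],-M[1,1])).round(2), M[:,2].round(4), (b['Rl'].T@(p-b['kn'])).round(4)
def wplane(i,p,P0,n):
    u=(np.array(p,float)-i['mtx'][:2,2])/i['mtx'][0,0]; t=np.linalg.norm(u); d=np.r_[np.sin(t)*u/t,np.cos(t)]
    Rm=cv2.Rodrigues(i['rvec'])[0]; c=-Rm.T@i['tvec']; d=Rm.T@d
    return c+d*((P0-c)@n)/(d@n)
def lidpt(i,p,h): # pixel -> lid-frame coords rel. to dial axis, at height h above disc
    n=b['Rl'][:,2]; P0=b['kn']+(h-.015)*n; return (b['Rl'].T@(wplane(i,p,P0,n)-P0))[:2]
E
cat > dial.py <<'E'
from h import *
import sys
def dial(name):
    i=ctrl.camera_info('wrist'); p=ctrl.read_camera('wrist'); cv2.imwrite('pics/'+name,p[:,:,::-1])
    g=cv2.cvtColor(p,cv2.COLOR_RGB2GRAY)
    m=(g>150).astype(np.uint8)
    k,lab,st,ce=cv2.connectedComponentsWithStats(m)
    out=[]
    for j in range(1,k):
        if 8<st[j,4]<600:
            q=lidpt(i,ce[j],0); r=np.linalg.norm(q)
            if r<.07: out.append((r*1e3,np.degrees(np.arctan2(q[1],q[0])),st[j,4],*ce[j]))
    for o in sorted(out,key=lambda o:o[1]): print(np.round(o,1))
    return i,p
if __name__=='__main__': dial(sys.argv[1])
E
python3 dial.py w1b.png
python3 - <<'E'
from h import *
i=ctrl.camera_info('wrist')
for p in [(403,262),(293,277),(329,242)]:
    print(lidpt(i,p,0 if p[0]!=403 else -.005)*1e3)
c=[(381,224),(369,209),(352,196),(337,190)]
s,p,r=cur();print(s['joint_pos'].round(3),yawnow())
n=b['Rl'][:,2]; disc=b['kn']-.015*n
E
```

```text
[  68.3 -178.7   25.   234.6  227.2]
[  39.5 -175.5   10.   273.   239.1]
[  37.4 -157.8   38.   276.3  255.2]
[  21.4 -106.4  188.   313.   273.1]
[ 38.3  42.9  18.  376.8 223.3]
[ 36.8  60.7  52.  365.2 211.4]
[ 38.9  78.6  20.  352.9 199.2]
[ 37.1  96.3  57.  335.7 196.6]
[ 39.7 114.1  17.  318.1 193.1]
[ 37.6 131.5  55.  302.9 201.4]
[ 39.5 149.1  18.  287.7 209.3]
[ 37.7 166.8  39.  280.2 224.3]
[ 69.7 171.1  11.  237.  210.5]
[55.37396199 -0.15337216]
[-19.64913641 -29.81995138]
[-0.84524445  2.21328273]
[ 0.232  0.284 -0.626  2.043  0.838  0.619 -1.005] (np.float64(103.99), array([-0.0345, -0.0126, -0.9993]), array([0.004 , 0.004 , 0.1665]))
```

```bash
cat > g.py <<'E'
from h import *
import sys
yaw,h=float(sys.argv[1]),float(sys.argv[2]); n=int(sys.argv[3]) if len(sys.argv)>3 else None
dx=float(sys.argv[4])*1e-3 if len(sys.argv)>4 else 0; dy=float(sys.argv[5])*1e-3 if len(sys.argv)>5 else 0
s=ctrl.sense(); print(s['clock'],s['joint_pos'].round(3),yawnow(),s['opening'].round(3),s['force'].round(1))
goto(b['kn']+b['Rl']@np.array([dx,dy,h]),toolR(yaw),n)
print('cw row of 8.5deg',(-b['Rl'][:,2]*8.5/360).round(5))
E
python3 g.py 160 .11
```

```text
Traceback (most recent call last):
  File "g.py", line 5, in <module>
    s=ctrl.sense(); print(s['clock'],s['joint_pos'].round(3),yawnow(),s['opening'].round(3),s['force'].round(1))
                                                                      ^^^^^^^^^^^^^^^^^^
AttributeError: 'float' object has no attribute 'round'
```

```bash
sed -i "s/s\['opening'\].round(3)/round(s['opening'],3)/" g.py; python3 g.py 160 .11
```

```text
1.85 [ 0.232  0.284 -0.626  2.043  0.838  0.619 -1.005] (np.float64(103.99), array([-0.0345, -0.0126, -0.9993]), array([0.004 , 0.004 , 0.1665])) 1.001 [ 0.4 -0.9  0.1]
dp [ 0.1142 -0.0517 -0.2545] w [-0.0723  0.0154  0.137 ] rows>= 6.52 per row(7) [0.0163, -0.0074, -0.0364, -0.0103, 0.0022, 0.0196]
cw row of 8.5deg [ 0.01139 -0.00309 -0.02045]
```

Request:
{"op": "jog_arm", "data": {
  "commands": [
    [0.016,-0.007,-0.036,-0.0103,0.0022,0.0196,-1],
    [0.016,-0.007,-0.036,-0.0103,0.0022,0.0196,-1],
    [0.016,-0.007,-0.036,-0.0103,0.0022,0.0196,-1],
    [0.016,-0.007,-0.036,-0.0103,0.0022,0.0196,-1],
    [0.016,-0.007,-0.036,-0.0103,0.0022,0.0196,-1],
    [0.016,-0.007,-0.036,-0.0103,0.0022,0.0196,-1],
    [0.016,-0.007,-0.036,-0.0103,0.0022,0.0196,-1]
  ]
}}

```text
clock: 2.55
tcp_pos: [0.5699, 0.0312, 0.2494]
eef_rot: [0.26, 0.291, 0.921, 0.01]
force: [0.3, 0.5, 0.4]
opening: 0.999
```

```bash
python3 g.py 175 .062
```

```text
2.55 [ 0.296  0.395 -0.698  2.102  1.177  0.572 -0.328] (np.float64(160.06), array([ 2.6e-03, -7.0e-04, -1.0e+00]), array([ 0.0006, -0.0044,  0.1113])) 0.999 [0.3 0.5 0.4]
dp [ 0.122  -0.0105 -0.2151] w [-0.0199  0.0058  0.036 ] rows>= 1.74 per row(2) [0.061, -0.0052, -0.1076, -0.0099, 0.0029, 0.018]
cw row of 8.5deg [ 0.01139 -0.00309 -0.02045]
```

Request:
{"op": "jog_arm", "data": {
  "commands": [
    [0.01,0.003,0,-0.0115,0.0031,0.0205,-1],
    [0,0.003,0,-0.0115,0.0031,0.0205,-1],
    [0,0.003,0,-0.0115,0.0031,0.0205,-1],
    [0,0.003,0,-0.0115,0.0031,0.0205,-1],
    [0,0.003,0,-0.0115,0.0031,0.0205,-1],
    [0,0.003,0,-0.0115,0.0031,0.0205,-1],
    [0,0,0,-0.0115,0.0031,0.0205,-1],
    [0,0,0,-0.0115,0.0031,0.0205,-1]
  ]
}}

```text
clock: 3.35
tcp_pos: [0.5718, 0.0348, 0.2496]
eef_rot: [0.221, -0.276, 0.925, -0.137]
force: [-0.3, -0.9, 1.1]
opening: 0.999
```

```bash
python3 g.py 290 .08 8
```

```text
3.35 [ 0.404  0.441 -0.877  2.095  1.235  0.67   0.811] (np.float64(-131.63), array([ 0.0024, -0.0014, -1.    ]), array([ 0.0015, -0.0004,  0.1111])) 0.999 [-0.3 -0.9  1.1]
dp [ 0.0693 -0.0166 -0.1383] w [-0.0825  0.0229  0.1483] rows>= 7.18 per row(8) [0.0087, -0.0021, -0.0173, -0.0103, 0.0029, 0.0185]
cw row of 8.5deg [ 0.01139 -0.00309 -0.02045]
```

Request:
{"op": "jog_arm", "data": {
  "commands": [
    [0.009,-0.002,-0.017,-0.0115,0.0031,0.0205,-1],
    [0.009,-0.002,-0.017,-0.0115,0.0031,0.0205,-1],
    [0.009,-0.002,-0.017,-0.0115,0.0031,0.0205,-1],
    [0.009,-0.002,-0.017,-0.0115,0.0031,0.0205,-1],
    [0.009,-0.002,-0.017,-0.0115,0.0031,0.0205,-1],
    [0.009,-0.002,-0.017,-0.0115,0.0031,0.0205,-1],
    [0.009,-0.002,-0.017,-0.0115,0.0031,0.0205,-1],
    [0.009,-0.002,-0.017,-0.0115,0.0031,0.0205,-1]
  ]
}}

```text
clock: 4.15
tcp_pos: [0.5863, 0.0314, 0.2222]
eef_rot: [-0.105, 0.747, -0.611, 0.238]
force: [-0.1, -0.1, 1.0]
opening: 1.0
```

```bash
python3 g.py 300 .062
```

```text
4.15 [ 0.447  0.543 -0.968  2.097  1.371  0.747  1.896] (np.float64(-63.35), array([ 0.0025, -0.0016, -1.    ]), array([0.0007, 0.0001, 0.0799])) 1.0 [-0.1 -0.1  1. ]
dp [ 0.0402 -0.0117 -0.0792] w [-0.0042  0.0016  0.0082] rows>= 0.39 per row(1) [0.0402, -0.0117, -0.0792, -0.0042, 0.0016, 0.0082]
cw row of 8.5deg [ 0.01139 -0.00309 -0.02045]
```

Request:
{"op": "jog_arm", "data": {
  "commands": [
    [0.02,-0.006,-0.04,-0.002,0.0008,0.004,-1],
    [0.02,-0.006,-0.04,-0.002,0.0008,0.004,-0.3],
    [0,0,0,0,0,0,1],
    [0,0,0,0,0,0,1],
    [0,0,0,0,0,0,1],
    [0,0,0,0,0,0,1]
  ]
}}

```text
clock: 4.75
tcp_pos: [0.5945, 0.0308, 0.2065]
eef_rot: [-0.101, 0.763, -0.592, 0.238]
force: [-0.2, -1.3, 0.6]
opening: 0.474
```

```bash
python3 g.py 297 .062; python3 dial.py w2.png
```

```text
4.75 [ 0.435  0.579 -0.953  2.095  1.42   0.747  1.912] (np.float64(-60.41), array([-1.0e-04,  2.4e-03, -1.0e+00]), array([-0.0001,  0.0017,  0.0623])) 0.474 [-0.2 -1.3  0.6]
dp [-0.001  -0.0084 -0.0008] w [ 0.0031 -0.0009 -0.0064] rows>= 0.3 per row(1) [-0.001, -0.0084, -0.0008, 0.0031, -0.0009, -0.0064]
cw row of 8.5deg [ 0.01139 -0.00309 -0.02045]
[  60.1 -172.5   17.   443.1  341.9]
[  61.  -166.2    9.   450.8  330.6]
[  32.3 -163.9  545.   395.3  315. ]
[  41.1 -158.8    9.   415.9  311.3]
[  39.1 -141.6   36.   413.8  286.6]
[ 35.2 -86.6 135.  362.7 228.5]
[ 37.  -67.6  47.  336.  216. ]
[ 34.9 -48.6 130.  306.8 222.3]
[ 37.  -29.7  41.  278.  227.9]
[ 35.3 -10.7 125.  259.6 249.1]
[ 37.8   7.8  41.  241.9 269. ]
[ 36.4  26.3 108.  241.2 294.8]
[ 30.9  41.3 583.  256.1 312.4]
[ 18.  166.6 527.  354.1 325.1]
```

View pics/w2.png

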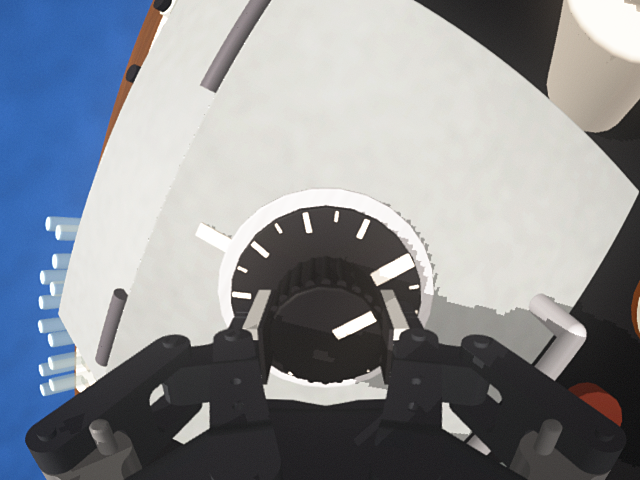

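```bash
cat > fit.py <<'E'
from h import *
from scipy.optimize import least_squares
def zfit(i,px,nums,idx):
    """px: pixels of marks, nums: their numbers ; index pixel -> zero angle ccw from index"""
    Q=np.array([lidpt(i,p,0) for p in px]); I=lidpt(i,idx,-.005); nums=np.array(nums)
    def f(v):
        a=v[2]-np.radians(36*nums); return (np.c_[v[0]+v[3]*np.cos(a),v[1]+v[3]*np.sin(a)]-Q).ravel()*1e3
    best=min((least_squares(f,[0,0,a,.036]) for a in (-2,0,2)),key=lambda r:r.cost); v=best.x
    ia=np.degrees(np.arctan2(*(I-v[:2])[::-1]))
    z=np.degrees(v[2])-ia
    print('center mm',v[:2]*1e3,'r',v[3]*1e3,'index ang',ia.round(2),'dist',np.linalg.norm(I-v[:2])*1e3,'ZERO ccw from index',z%360,'number',(z%360)/36,'rms',np.sqrt(np.mean(best.fun**2)))
    return z%360
E
python3 - <<'E'
from fit import *
i=ctrl.camera_info('wrist')
zfit(i,[(362.7,228.5),(306.8,222.3),(259.6,249.1),(241.2,294.8)],[9,8,7,6],(212.5,236))
E
python3 - <<'E'
import cv2
p=cv2.imread('pics/w2.png');cv2.imwrite('pics/w2z.png',cv2.resize(p[180:360,180:460],None,fx=2.8,fy=2.8,interpolation=cv2.INTER_CUBIC))
E
```

```text
center mm [-1.2663489   1.57798371] r 36.88353618306339 index ang -1.24 dist 57.05553547254692 ZERO ccw from index 240.51744710969135 number 6.681040197491426 rms 0.0069120394204170345
```

View pics/w2z.png

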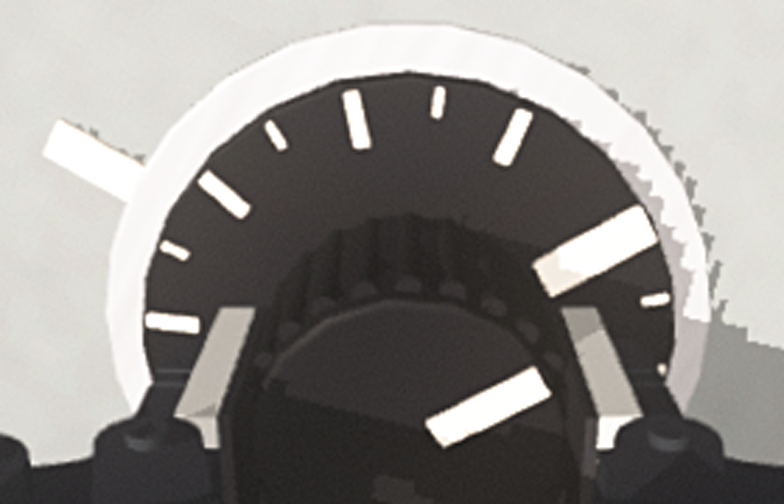

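Request:
{"op": "jog_arm", "data": {
  "commands": [
    [0,0,0,0.0114,-0.0031,-0.0205,1],
    [0,0,0,0.0114,-0.0031,-0.0205,1],
    [0,0,0,0.0114,-0.0031,-0.0205,1],
    [0,0,0,0.0114,-0.0031,-0.0205,1],
    [0,0,0,0.0114,-0.0031,-0.0205,1],
    [0,0,0,0.0114,-0.0031,-0.0205,1],
    [0,0,0,0.0114,-0.0031,-0.0205,1],
    [0,0,0,0.0114,-0.0031,-0.0205,1]
  ]
}}

```text
clock: 5.6
tcp_pos: [0.5951, 0.0308, 0.2069]
eef_rot: [0.218, -0.298, 0.918, -0.142]
force: [2.0, -1.2, 0.0]
opening: 0.474
```

```bash
python3 g.py 230 .062;python3 dial.py w3.png
```

```text
5.6 [ 0.394  0.554 -0.881  2.095  1.409  0.701  0.72 ] (np.float64(-128.88), array([ 3.4e-03,  6.0e-04, -1.0e+00]), array([0.0005, 0.0018, 0.0623])) 0.474 [ 2.  -1.2  0. ]
dp [-0.0038 -0.0083 -0.0024] w [ 0.0016  0.0001 -0.0027] rows>= 0.13 per row(1) [-0.0038, -0.0083, -0.0024, 0.0016, 0.0001, -0.0027]
cw row of 8.5deg [ 0.01139 -0.00309 -0.02045]
[  36.7 -155.6  115.   362.5  228.2]
[  38.1 -137.3   34.   335.7  216.2]
[  35.7 -118.9  119.   306.5  222.2]
[  37.7 -100.1   43.   277.4  227.4]
[ 35.3 -81.3 135.  259.4 249.2]
[ 29.8 -28.2 582.  256.1 312.7]
[ 18.1 102.4 532.  354.  325.2]
[ 32.4 131.2 585.  394.4 313.1]
[ 39.9 151.3  29.  413.  286.4]
```

View pics/w3.png

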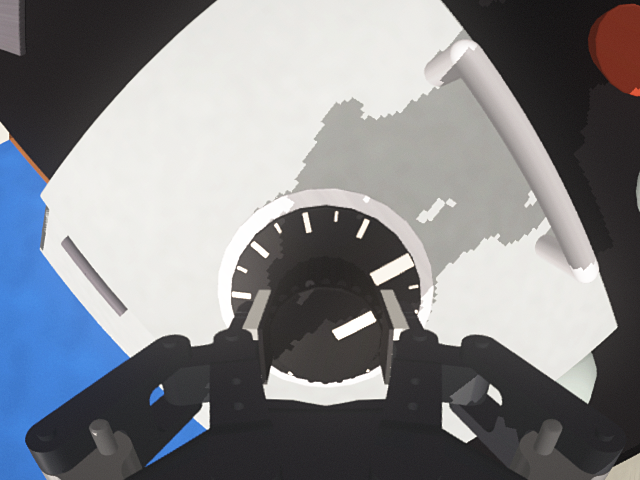

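Request:
{"op": "jog_arm", "data": {
  "commands": [
    [0,0,0,0.0114,-0.0031,-0.0205,1],
    [0,0,0,0.0114,-0.0031,-0.0205,1],
    [0,0,0,0.0114,-0.0031,-0.0205,1],
    [0,0,0,0.0114,-0.0031,-0.0205,1],
    [0,0,0,0.0114,-0.0031,-0.0205,1],
    [0,0,0,0.0114,-0.0031,-0.0205,1],
    [0,0,0,0.0114,-0.0031,-0.0205,1],
    [0,0,0,0.0114,-0.0031,-0.0205,1]
  ]
}}

```text
clock: 6.45
tcp_pos: [0.5953, 0.0302, 0.207]
eef_rot: [0.26, 0.267, 0.928, 0.002]
force: [1.7, -2.5, 2.2]
opening: 0.469
```

```bash
python3 g.py 160 .062
```

```text
6.45 [ 0.345  0.53  -0.801  2.094  1.387  0.655 -0.453] (np.float64(163.15), array([ 0.0028, -0.0034, -1.    ]), array([0.0008, 0.0013, 0.0623])) 0.469 [ 1.7 -2.5  2.2]
dp [-0.0046 -0.0056 -0.0032] w [ 0.0048 -0.0009 -0.0073] rows>= 0.37 per row(1) [-0.0046, -0.0056, -0.0032, 0.0048, -0.0009, -0.0073]
cw row of 8.5deg [ 0.01139 -0.00309 -0.02045]
```

Request:
{"op": "jog_arm", "data": {
  "commands": [
    [0,0,0,0.0114,-0.0031,-0.0205,1],
    [0,0,0,0.0114,-0.0031,-0.0205,1],
    [0,0,0,0.0114,-0.0031,-0.0205,1],
    [0,0,0,0.0114,-0.0031,-0.0205,1],
    [0,0,0,0.0114,-0.0031,-0.0205,1],
    [0,0,0,0.0114,-0.0031,-0.0205,1],
    [0,0,0,0.0114,-0.0031,-0.0205,1],
    [0,0,0,0.0114,-0.0031,-0.0205,1]
  ]
}}

```text
clock: 7.25
tcp_pos: [0.5949, 0.0298, 0.2068]
eef_rot: [0.213, 0.741, 0.619, 0.146]
force: [-0.4, -2.7, 2.3]
opening: 0.471
```

```bash
python3 g.py 60 .062
```

```text
7.25 [ 0.287  0.505 -0.705  2.093  1.356  0.598 -1.618] (np.float64(95.01), array([-8.0e-04, -4.5e-03, -1.0e+00]), array([0.0005, 0.0008, 0.0622])) 0.471 [-0.4 -2.7  2.3]
dp [-0.0028 -0.0034 -0.0023] w [ 0.0474 -0.0132 -0.0839] rows>= 4.08 per row(5) [-0.0006, -0.0007, -0.0005, 0.0095, -0.0026, -0.0168]
cw row of 8.5deg [ 0.01139 -0.00309 -0.02045]
```

Request:
{"op": "jog_arm", "data": {
  "commands": [
    [0,0,0,0.0114,-0.0031,-0.0205,1],
    [0,0,0,0.0114,-0.0031,-0.0205,1],
    [0,0,0,0.0114,-0.0031,-0.0205,1],
    [0,0,0,0.0114,-0.0031,-0.0205,1],
    [0,0,0,0,0,0,1],
    [0,0,0,0,0,0,1]
  ]
}}

```text
clock: 7.85
tcp_pos: [0.5947, 0.0298, 0.2066]
eef_rot: [0.161, 0.889, 0.379, 0.201]
force: [-1.1, -3.9, 4.2]
opening: 0.472
```

```bash
python3 g.py 61 .062; python3 dial.py w4.png
```

```text
7.85 [ 0.252  0.493 -0.649  2.093  1.338  0.565 -2.191] (np.float64(61.43), array([-0.0025, -0.0033, -1.    ]), array([0.0002, 0.0008, 0.0622])) 0.472 [-1.1 -3.9  4.2]
dp [-0.0016 -0.0037 -0.0013] w [ 0.0009 -0.0007 -0.0008] rows>= 0.06 per row(1) [-0.0016, -0.0037, -0.0013, 0.0009, -0.0007, -0.0008]
cw row of 8.5deg [ 0.01139 -0.00309 -0.02045]
[ 15.7 -71.8 509.  353.6 325.8]
[ 37.7 -17.   38.  413.2 287.2]
[ 36.   38.6 135.  362.5 229.2]
[ 38.4  56.9  44.  335.7 216.8]
[ 36.8  75.  128.  306.6 222.8]
[ 39.3  92.9  43.  277.7 228.4]
[ 37.6 110.7 128.  259.3 249.5]
[ 39.9 128.3  39.  241.5 269.5]
[ 38.1 145.8 101.  240.8 295.2]
[ 32.3 160.5 587.  255.7 313.7]
```

View pics/w4.png

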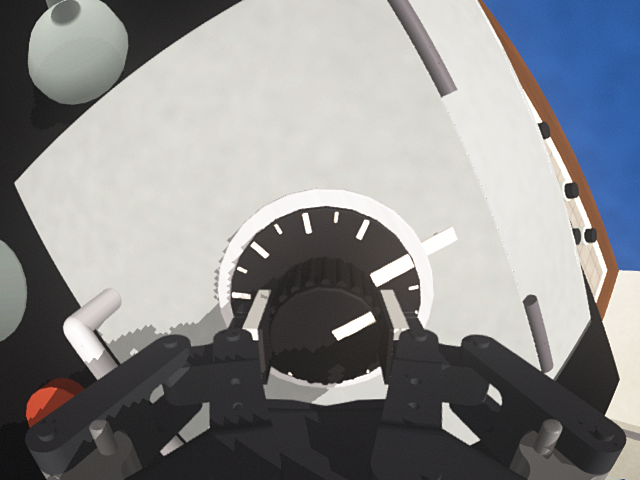

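Run:
```python
from fit import *
i=ctrl.camera_info('wrist')
zfit(i,[(362.5,229.2),(306.6,222.8),(259.3,249.5),(240.8,295.2)],[9,8,7,6],(440.5,241))
```

```text
center mm [-1.30467786  0.31064928] r 36.894494017201936 index ang -0.13 dist 57.31292139101058 ZERO ccw from index 1.0591644212617684 number 0.02942123392393801 rms 0.017730391559323395
```

Request:
{"op": "jog_arm", "data": {
  "commands": [
    [0,0,0,0,0,0,-1],
    [0,0,0,0,0,0,-1],
    [0,0,0,0,0,0,-1],
    [0,0,0,0,0,0,-1]
  ]
}}

```text
clock: 8.3
tcp_pos: [0.5946, 0.0312, 0.2061]
eef_rot: [0.159, 0.89, 0.378, 0.202]
force: [-0.1, -0.7, -0.2]
opening: 1.002
```

```bash
python3 g.py 61 .062
```

```text
8.3 [ 0.251  0.494 -0.65   2.093  1.338  0.563 -2.196] (np.float64(61.2), array([-3.9e-03, -4.0e-04, -1.0e+00]), array([-0.0004,  0.0021,  0.0619])) 1.002 [-0.1 -0.7 -0.2]
dp [-0.0011 -0.0106  0.0014] w [ 0.0002 -0.0007 -0.0004] rows>= 0.04 per row(1) [-0.0011, -0.0106, 0.0014, 0.0002, -0.0007, -0.0004]
cw row of 8.5deg [ 0.01139 -0.00309 -0.02045]
```

Request:
{"op": "jog_arm", "data": {
  "commands": [
    [0,-0.008,0,-0.0114,0.0031,0.0205,-1],
    [0,0,0,-0.0114,0.0031,0.0205,-1],
    [0,0,0,-0.0114,0.0031,0.0205,-1],
    [0,0,0,-0.0114,0.0031,0.0205,-1],
    [0,0,0,-0.0114,0.0031,0.0205,-1],
    [0,0,0,-0.0114,0.0031,0.0205,-1],
    [0,0,0,-0.0114,0.0031,0.0205,-1],
    [0,0,0,-0.0114,0.0031,0.0205,-1]
  ]
}}

```text
clock: 9.1
tcp_pos: [0.5946, 0.0294, 0.2062]
eef_rot: [0.247, 0.523, 0.812, 0.077]
force: [0.1, 0.6, -0.5]
opening: 0.999
```

Request:
{"op": "jog_arm", "data": {
  "commands": [
    [0,0,0,-0.0114,0.0031,0.0205,-1],
    [0,0,0,-0.0114,0.0031,0.0205,-1],
    [0,0,0,-0.0114,0.0031,0.0205,-1],
    [0,0,0,-0.0114,0.0031,0.0205,-1],
    [0,0,0,-0.0114,0.0031,0.0205,-1],
    [0,0,0,-0.0114,0.0031,0.0205,-1],
    [0,0,0,-0.0114,0.0031,0.0205,-1],
    [0,0,0,-0.0114,0.0031,0.0205,-1]
  ]
}}

```text
clock: 9.9
tcp_pos: [0.5946, 0.0294, 0.2062]
eef_rot: [0.249, -0.022, 0.965, -0.074]
force: [0.1, -0.4, 0.2]
opening: 1.002
```

Request:
{"op": "jog_arm", "data": {
  "commands": [
    [0,0,0,-0.0114,0.0031,0.0205,-1],
    [0,0,0,-0.0114,0.0031,0.0205,-1],
    [0,0,0,-0.0114,0.0031,0.0205,-1],
    [0,0,0,-0.0114,0.0031,0.0205,-1],
    [0,0,0,-0.0114,0.0031,0.0205,-1],
    [0,0,0,-0.0114,0.0031,0.0205,-1],
    [0,0,0,-0.0114,0.0031,0.0205,-1],
    [0,0,0,-0.0114,0.0031,0.0205,-1]
  ]
}}

```text
clock: 10.7
tcp_pos: [0.5946, 0.0294, 0.2062]
eef_rot: [0.166, -0.559, 0.787, -0.199]
force: [-0.3, -1.0, 0.2]
opening: 1.003
```

```bash
python3 g.py 282 .062; python3 dial.py w5.png
```

```text
10.7 [ 0.421  0.569 -0.923  2.096  1.417  0.725  1.327] (np.float64(-94.05), array([ 9.0e-04,  2.3e-03, -1.0e+00]), array([0.0001, 0.0003, 0.0618])) 1.003 [-0.3 -1.   0.2]
dp [-0.0013 -0.0012  0.0009] w [-0.0218  0.006   0.0384] rows>= 1.87 per row(2) [-0.0006, -0.0006, 0.0005, -0.0109, 0.003, 0.0192]
cw row of 8.5deg [ 0.01139 -0.00309 -0.02045]
[  52.7 -175.1   48.   441.8  285.5]
[  39.2 -163.5   27.   409.1  274.2]
[  36.6 -145.8  104.   391.9  254.2]
[  38.2 -127.4   42.   374.2  232.5]
[  35.5 -109.   134.   345.3  226.6]
[ 37.1 -90.1  38.  316.2 220. ]
[ 35.  -71.2 131.  289.1 231.5]
[ 37.1 -52.3  43.  262.7 242.4]
[ 35.3 -33.3 125.  249.7 266.4]
[ 37.7 -14.7  37.  237.1 288.6]
[ 25.1  53.2 448.  293.  346. ]
[ 40.1 161.3  25.  409.3 323.9]
[ 67.1 164.5  51.  463.9 327.5]
[ 57.7 173.6  55.  450.8 307.1]
[ 69.4 176.6 131.  475.5 299.9]
[ 37.7 178.6  96.  409.1 299.9]
```

View pics/w5.png

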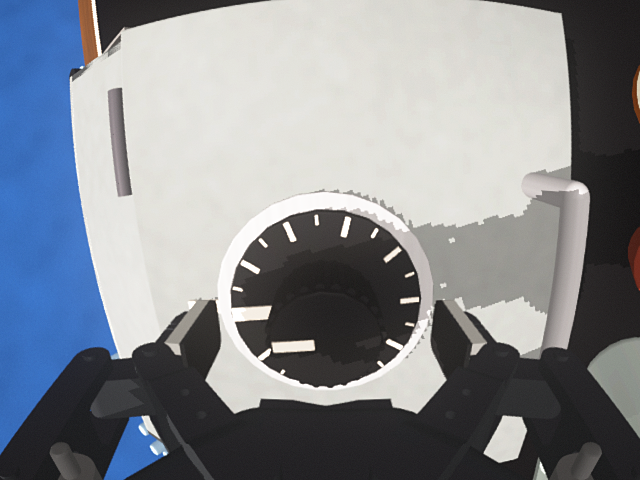

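Run:
```python
from fit import *
i=ctrl.camera_info('wrist')
zfit(i,[(249.7,266.4),(289.1,231.5),(345.3,226.6),(391.9,254.2),(409.1,299.9)],[1,2,3,4,5],(200,305))
```

```text
center mm [-0.86783211  1.62276447] r 36.88875996269091 index ang -1.41 dist 58.157471721576606 ZERO ccw from index 3.1076939870208076 number 0.0863248329728002 rms 0.02355200814135919
```

Request:
{"op": "jog_arm", "data": {
  "commands": [
    [0,0,0,-0.0114,0.0031,0.0205,-1],
    [0,0,0,-0.0114,0.0031,0.0205,-1],
    [0,0,0,0,0,0,1],
    [0,0,0,0,0,0,1],
    [0,0,0,0,0,0,1],
    [0,0,0,0,0,0,1],
    [0,0,0,0,0,0,1]
  ]
}}

```text
clock: 11.45
tcp_pos: [0.5946, 0.0293, 0.2066]
eef_rot: [0.135, -0.667, 0.699, -0.221]
force: [-2.7, 0.0, 4.0]
opening: 0.478
```

```bash
python3 g.py 282 .062; python3 dial.py w6.png
```

```text
11.45 [ 0.431  0.574 -0.94   2.096  1.419  0.736  1.615] (np.float64(-77.52), array([ 0.001 ,  0.0023, -1.    ]), array([0.0003, 0.0002, 0.0621])) 0.478 [-2.7  0.   4. ]
dp [-0.0014 -0.0008 -0.0013] w [ 0.0004  0.0001 -0.0013] rows>= 0.06 per row(1) [-0.0014, -0.0008, -0.0013, 0.0004, 0.0001, -0.0013]
cw row of 8.5deg [ 0.01139 -0.00309 -0.02045]
[  56.6 -179.3   45.   444.3  324.6]
[  30.6 -179.1   30.   391.4  315.8]
[  30.  -166.   123.   392.6  301.6]
[  39.6 -163.5   27.   414.   297.1]
[  37.1 -145.9  110.   404.6  273.8]
[  38.2 -127.5   41.   394.2  249.2]
[  35.7 -109.3  134.   369.7  235.6]
[ 37.3 -90.4  45.  344.3 221.2]
[ 34.9 -71.6 127.  314.7 224.9]
[ 37.  -52.5  43.  285.1 228. ]
[ 35.  -33.4 132.  264.7 247.7]
[ 37.4 -14.8  39.  245.2 265.9]
[ 21.9  63.6 458.  293.3 337.7]
[ 36.8 169.3  92.  398.4 331.9]
[ 64.  174.8 153.  453.2 338.9]
```

View pics/w6.png

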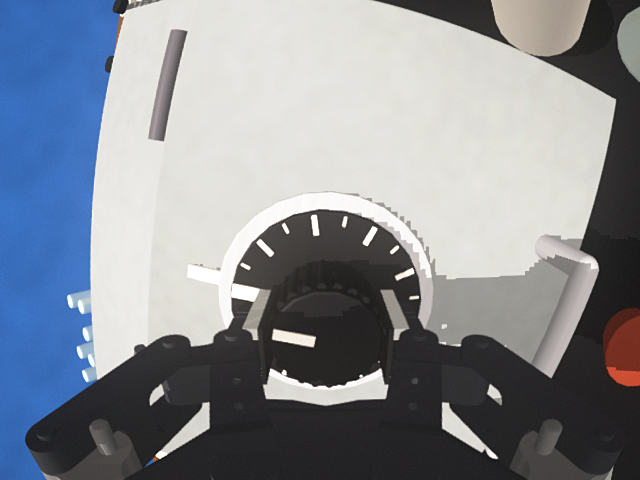

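```bash
python3 - <<'E'
from fit import *
i=ctrl.camera_info('wrist')
zfit(i,[(264.7,247.7),(314.7,224.9),(369.7,235.6),(404.6,273.8)],[1,2,3,4],(205,275))
E
python3 - <<'E'
import cv2
p=cv2.imread('pics/w6.png');cv2.imwrite('pics/w6z.png',cv2.resize(p[200:380,170:450],None,fx=2.8,fy=2.8,interpolation=cv2.INTER_CUBIC))
E
```

```text
center mm [-1.23823146  1.73554396] r 37.021199040460495 index ang -0.79 dist 55.833957905198154 ZERO ccw from index 2.223187938846179 number 0.06175522052350497 rms 0.024885885460602285
```

View pics/w6z.png

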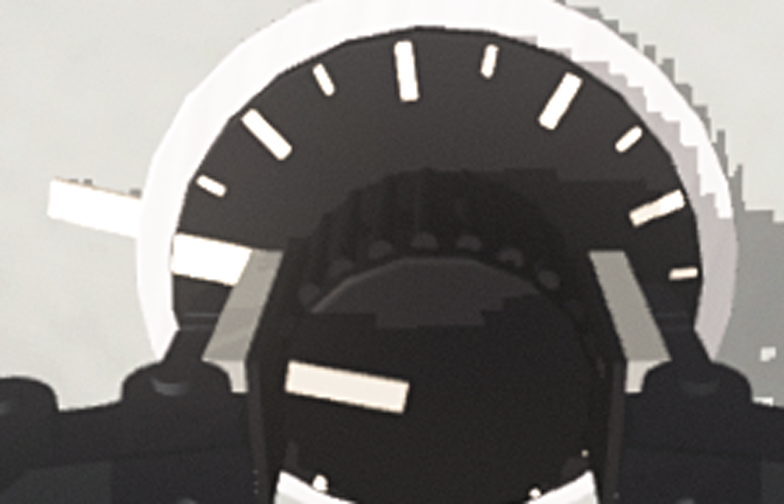

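Request:
{"op": "jog_arm", "data": {
  "commands": [
    [0,0,0,0.0114,-0.0031,-0.0205,1],
    [0,0,0,0.0114,-0.0031,-0.0205,1],
    [0,0,0,0.0114,-0.0031,-0.0205,1],
    [0,0,0,0.0114,-0.0031,-0.0205,1],
    [0,0,0,0.0114,-0.0031,-0.0205,1],
    [0,0,0,0.0114,-0.0031,-0.0205,1],
    [0,0,0,0.0114,-0.0031,-0.0205,1],
    [0,0,0,0.0114,-0.0031,-0.0205,1]
  ]
}}

```text
clock: 12.3
tcp_pos: [0.5942, 0.0299, 0.2063]
eef_rot: [0.236, -0.159, 0.953, -0.108]
force: [-4.3, 1.7, 4.4]
opening: 0.476
```

Request:
{"op": "jog_arm", "data": {
  "commands": [
    [0,0,0,0.0114,-0.0031,-0.0205,1],
    [0,0,0,0.0114,-0.0031,-0.0205,1],
    [0,0,0,0.0114,-0.0031,-0.0205,1],
    [0,0,0,0.0114,-0.0031,-0.0205,1],
    [0,0,0,0.0114,-0.0031,-0.0205,1],
    [0,0,0,0.0114,-0.0031,-0.0205,1],
    [0,0,0,0.0114,-0.0031,-0.0205,1],
    [0,0,0,0.0114,-0.0031,-0.0205,1]
  ]
}}

```text
clock: 13.1
tcp_pos: [0.5945, 0.0307, 0.2064]
eef_rot: [0.255, 0.402, 0.878, 0.042]
force: [-1.9, 3.3, 3.3]
opening: 0.478
```

Request:
{"op": "jog_arm", "data": {
  "commands": [
    [0,0,0,0.0114,-0.0031,-0.0205,1],
    [0,0,0,0.0114,-0.0031,-0.0205,1],
    [0,0,0,0.0114,-0.0031,-0.0205,1],
    [0,0,0,0.0114,-0.0031,-0.0205,1],
    [0,0,0,0.0114,-0.0031,-0.0205,1],
    [0,0,0,0.0114,-0.0031,-0.0205,1],
    [0,0,0,0.0114,-0.0031,-0.0205,1]
  ]
}}

```text
clock: 13.8
tcp_pos: [0.5952, 0.0307, 0.2068]
eef_rot: [0.2, 0.786, 0.562, 0.163]
force: [1.0, 2.6, 2.4]
opening: 0.474
```

```bash
python3 g.py 64.7 .062; python3 dial.py w7.png
```

```text
13.8 [ 0.285  0.504 -0.7    2.093  1.354  0.589 -1.767] (np.float64(86.37), array([-1.5e-03,  7.0e-04, -1.0e+00]), array([0.0006, 0.0018, 0.0622])) 0.474 [1.  2.6 2.4]
dp [-0.0044 -0.0079 -0.0024] w [ 0.0289 -0.0081 -0.0522] rows>= 2.52 per row(3) [-0.0015, -0.0026, -0.0008, 0.0096, -0.0027, -0.0174]
cw row of 8.5deg [ 0.01139 -0.00309 -0.02045]
[  21.4 -139.8  465.   292.7  337. ]
[ 29.9  -8.7 566.  394.3 312.5]
[ 38.2   3.5  34.  413.5 296.8]
[ 36.2  22.  120.  403.7 273.6]
[ 38.4  40.4  38.  393.6 248.6]
[ 36.6  58.6 132.  368.8 235.3]
[ 38.8  76.6  45.  343.4 221. ]
[ 37.2  94.6 131.  313.9 224.6]
[ 39.4 112.4  46.  284.6 227.9]
[ 37.6 130.  132.  264.4 247.4]
[ 39.8 147.7  41.  244.5 265.8]
```

View pics/w7.png

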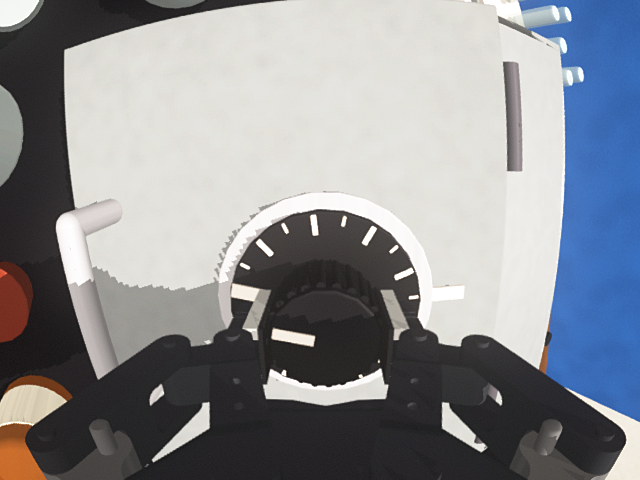

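Run:
```python
from fit import *
i=ctrl.camera_info('wrist')
zfit(i,[(264.4,247.4),(313.9,224.6),(368.8,235.3),(403.7,273.6)],[1,2,3,4],(448,293))
```

```text
center mm [-0.87666441  0.1306376 ] r -36.917919200943686 index ang -0.19 dist 56.63002432054559 ZERO ccw from index 344.90982075382897 number 9.580828354273027 rms 0.03181384400643681
```

Request:
{"op": "jog_arm", "data": {
  "commands": [
    [0,0,0,0.0096,-0.0026,-0.0172,1],
    [0,0,0,0.0096,-0.0026,-0.0172,1],
    [0,0,0,0.0091,-0.0025,-0.0163,1],
    [0,0,0,0,0,0,1],
    [0,0,0,0,0,0,1]
  ]
}}

```text
clock: 14.35
tcp_pos: [0.5953, 0.0303, 0.2069]
eef_rot: [0.167, 0.873, 0.414, 0.196]
force: [2.4, 5.8, 3.6]
opening: 0.477
```

```bash
python3 g.py 64.7 .062; python3 dial.py w8.png
```

```text
14.35 [ 0.264  0.496 -0.666  2.093  1.344  0.569 -2.116] (np.float64(65.89), array([-0.0019,  0.0014, -1.    ]), array([0.0008, 0.0014, 0.0622])) 0.477 [2.4 5.8 3.6]
dp [-0.0048 -0.0059 -0.0027] w [ 0.0013 -0.0007 -0.003 ] rows>= 0.14 per row(1) [-0.0048, -0.0059, -0.0027, 0.0013, -0.0007, -0.003]
cw row of 8.5deg [ 0.01139 -0.00309 -0.02045]
[  21.8 -160.3  500.   292.5  336.7]
[ 37.9 -17.6  35.  413.6 296.7]
[ 35.7   1.  118.  403.6 273.6]
[ 37.8  19.6  41.  393.5 248.9]
[ 36.1  38.1 131.  368.9 235.3]
[ 38.5  56.3  44.  343.7 220.5]
[ 36.9  74.5 129.  314.1 224.1]
[ 39.2  92.3  41.  284.9 227.5]
[ 37.5 110.3 128.  264.3 247.2]
[ 39.8 127.7  39.  244.7 265.3]
[ 60.5 166.3  23.  198.7 325.4]
```

View pics/w8.png

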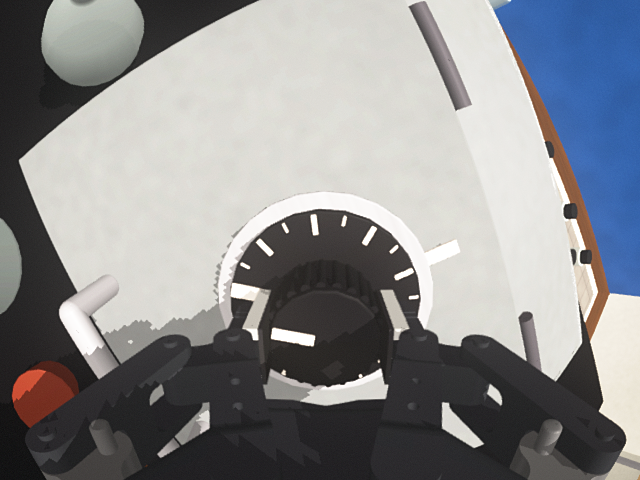

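Request:
{"op": "jog_arm", "data": {
  "commands": [
    [0,0,0,-0.0114,0.0031,0.0205,1],
    [0,0,0,-0.0114,0.0031,0.0205,1],
    [0,0,0,-0.0114,0.0031,0.0205,1],
    [0,0,0,-0.0114,0.0031,0.0205,1],
    [0,0,0,-0.0114,0.0031,0.0205,1],
    [0,0,0,-0.0114,0.0031,0.0205,1],
    [0,0,0,-0.0114,0.0031,0.0205,1],
    [0,0,0,-0.0114,0.0031,0.0205,1]
  ]
}}

```text
clock: 15.2
tcp_pos: [0.5947, 0.0306, 0.2065]
eef_rot: [0.249, 0.489, 0.833, 0.068]
force: [1.0, 4.7, 3.5]
opening: 0.475
```

Request:
{"op": "jog_arm", "data": {
  "commands": [
    [0,0,0,-0.0114,0.0031,0.0205,1],
    [0,0,0,-0.0114,0.0031,0.0205,1],
    [0,0,0,-0.0114,0.0031,0.0205,1],
    [0,0,0,-0.0114,0.0031,0.0205,1],
    [0,0,0,-0.0114,0.0031,0.0205,1],
    [0,0,0,-0.0114,0.0031,0.0205,1],
    [0,0,0,-0.0114,0.0031,0.0205,1],
    [0,0,0,-0.0114,0.0031,0.0205,1]
  ]
}}

```text
clock: 16.0
tcp_pos: [0.5942, 0.03, 0.2063]
eef_rot: [0.245, -0.061, 0.964, -0.084]
force: [-2.1, 3.6, 5.2]
opening: 0.47
```

Request:
{"op": "jog_arm", "data": {
  "commands": [
    [0,0,0,-0.0114,0.0031,0.0205,1],
    [0,0,0,-0.0114,0.0031,0.0205,1],
    [0,0,0,-0.0114,0.0031,0.0205,1],
    [0,0,0,-0.0114,0.0031,0.0205,1],
    [0,0,0,-0.0114,0.0031,0.0205,1],
    [0,0,0,-0.0114,0.0031,0.0205,1],
    [0,0,0,-0.0114,0.0031,0.0205,1],
    [0,0,0,-0.0114,0.0031,0.0205,1]
  ]
}}

```text
clock: 16.8
tcp_pos: [0.5945, 0.0293, 0.2065]
eef_rot: [0.157, -0.591, 0.764, -0.206]
force: [-1.3, 2.8, 5.8]
opening: 0.471
```

Request:
{"op": "jog_arm", "data": {
  "commands": [
    [0,0,0,-0.0114,0.0031,0.0205,1],
    [0,0,0,-0.0114,0.0031,0.0205,1],
    [0,0,0,-0.0114,0.0031,0.0205,1],
    [0,0,0,0,0,0,1]
  ]
}}

```text
clock: 17.2
tcp_pos: [0.5947, 0.0292, 0.2067]
eef_rot: [-0.108, 0.745, -0.615, 0.236]
force: [-1.1, 2.3, 7.1]
opening: 0.473
```

```bash
python3 g.py 296 .062; python3 dial.py w9.png
```

```text
17.2 [ 0.442  0.581 -0.959  2.095  1.423  0.75   1.851] (np.float64(-63.92), array([ 0.001 ,  0.0022, -1.    ]), array([0.0005, 0.0002, 0.0621])) 0.473 [-1.1  2.3  7.1]
dp [-0.002  -0.0004 -0.0016] w [-0.0001  0.0002 -0.0004] rows>= 0.02 per row(1) [-0.002, -0.0004, -0.0016, -0.0001, 0.0002, -0.0004]
cw row of 8.5deg [ 0.01139 -0.00309 -0.02045]
[  63.7 -173.8   31.   451.   342.9]
[  32.4 -165.3  512.   395.8  316.2]
[  39.3 -150.1   29.   413.8  297.3]
[  26.4 -141.3   10.   384.1  291.2]
[  36.5 -132.3  122.   403.9  274.3]
[  38.  -113.8   41.   394.   249.4]
[ 35.4 -95.4 130.  369.3 236. ]
[ 37.  -76.5  45.  344.  221.6]
[ 34.9 -57.4 128.  314.3 225. ]
[ 37.  -38.4  46.  284.8 228.2]
[ 35.2 -19.5 126.  264.6 247.8]
[ 37.7  -0.8  37.  244.6 266.1]
[ 22.3  76.7 458.  292.8 338. ]
```

View pics/w9.png

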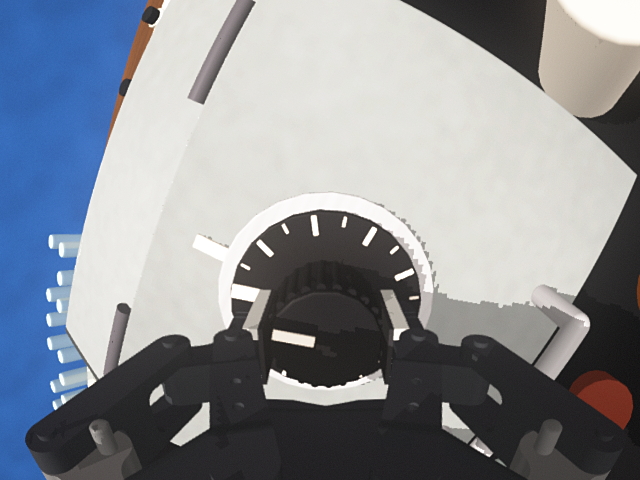

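Request:
{"op": "jog_arm", "data": {
  "commands": [
    [0,0,0,0,0,0,-1],
    [0,0,0,0,0,0,-1],
    [0,0,0,0,0,0,-1],
    [0,0,0,0,0,0,-1],
    [0,0,0,0.0114,-0.0031,-0.0205,-1],
    [0,0,0,0.0114,-0.0031,-0.0205,-1],
    [0,0,0,0.0114,-0.0031,-0.0205,-1],
    [0,0,0,0.0114,-0.0031,-0.0205,-1]
  ]
}}

```text
clock: 18.05
tcp_pos: [0.5945, 0.0289, 0.206]
eef_rot: [0.173, -0.526, 0.81, -0.193]
force: [0.9, 0.8, -0.4]
opening: 1.0
```

Request:
{"op": "jog_arm", "data": {
  "commands": [
    [0,0,0,0.0114,-0.0031,-0.0205,-1],
    [0,0,0,0.0114,-0.0031,-0.0205,-1],
    [0,0,0,0.0114,-0.0031,-0.0205,-1],
    [0,0,0,0.0114,-0.0031,-0.0205,-1],
    [0,0,0,0.0114,-0.0031,-0.0205,-1],
    [0,0,0,0.0114,-0.0031,-0.0205,-1],
    [0,0,0,0.0114,-0.0031,-0.0205,-1],
    [0,0,0,0.0114,-0.0031,-0.0205,-1]
  ]
}}

```text
clock: 18.85
tcp_pos: [0.5945, 0.0289, 0.2061]
eef_rot: [0.251, 0.018, 0.966, -0.064]
force: [0.0, -0.8, -0.5]
opening: 1.006
```

Request:
{"op": "jog_arm", "data": {
  "commands": [
    [0,0,0,0.0114,-0.0031,-0.0205,-1],
    [0,0,0,0.0114,-0.0031,-0.0205,-1],
    [0,0,0,0.0114,-0.0031,-0.0205,-1],
    [0,0,0,0.0114,-0.0031,-0.0205,-1],
    [0,0,0,0.0114,-0.0031,-0.0205,-1],
    [0,0,0,0.0114,-0.0031,-0.0205,-1],
    [0,0,0,0.0114,-0.0031,-0.0205,-1],
    [0,0,0,0.0114,-0.0031,-0.0205,-1]
  ]
}}

```text
clock: 19.65
tcp_pos: [0.5945, 0.0289, 0.206]
eef_rot: [0.243, 0.556, 0.79, 0.087]
force: [-0.5, 0.6, 0.4]
opening: 1.002
```

```bash
python3 g.py 126 .062
```

```text
19.65 [ 0.326  0.521 -0.763  2.094  1.373  0.629 -1.107] (np.float64(124.9), array([-0.0019, -0.0031, -1.    ]), array([-0.    , -0.0001,  0.0616])) 1.002 [-0.5  0.6  0.4]
dp [-0.0006  0.0008  0.0016] w [-0.0011  0.      0.0029] rows>= 0.13 per row(1) [-0.0006, 0.0008, 0.0016, -0.0011, 0.0, 0.0029]
cw row of 8.5deg [ 0.01139 -0.00309 -0.02045]
```

Request:
{"op": "jog_arm", "data": {
  "commands": [
    [0,0.004,0.002,0,0,0,1],
    [0,0,0,0,0,0,1],
    [0,0,0,0,0,0,1],
    [0,0,0,0,0,0,1],
    [0,0,0,0,0,0,1]
  ]
}}

```text
clock: 20.15
tcp_pos: [0.5947, 0.0302, 0.2071]
eef_rot: [0.244, 0.553, 0.792, 0.086]
force: [-1.9, 0.5, 4.7]
opening: 0.47
```

```bash
python3 g.py 290 .062; python3 dial.py w10.png
```

```text
20.15 [ 0.325  0.52  -0.765  2.093  1.371  0.631 -1.099] (np.float64(125.35), array([-7.0e-04, -2.4e-03, -1.0e+00]), array([0.0004, 0.0011, 0.0626])) 0.47 [-1.9  0.5  4.7]
dp [-0.0017 -0.0052 -0.0037] w [-0.2204  0.0603  0.3962] rows>= 19.17 per row(20) [-0.0001, -0.0003, -0.0002, -0.011, 0.003, 0.0198]
cw row of 8.5deg [ 0.01139 -0.00309 -0.02045]
[  37.4 -166.1  101.   244.7  276.4]
[  39.  -148.3   29.   237.3  300. ]
[  31.2 -137.7  553.   255.9  313.2]
[ 25.9 -23.8 459.  354.7 349.6]
[ 30.6  28.9 563.  394.5 312.7]
[ 37.3  87.4 130.  381.5 241.1]
[ 39.4 105.1  48.  359.5 222.9]
[ 37.5 122.8 114.  330.  221.7]
[ 39.5 140.7  33.  300.1 220. ]
[ 37.4 158.4 112.  276.2 236.2]
[ 39.4 176.1  31.  252.9 251.3]
```

View pics/w10.png

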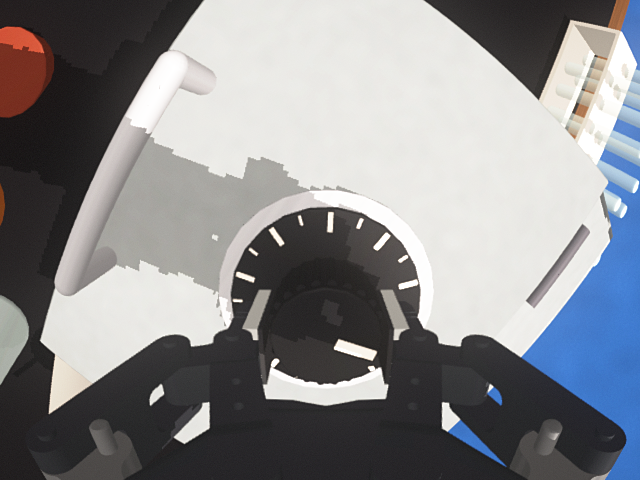

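```bash
sed -i 's/for a in (-2,0,2))/for a in (-2,0,2)) if True else 0/; s/best=min((least_squares(f,\[0,0,a,.036\])/best=min((least_squares(f,[0,0,a,.036],bounds=([-1,-1,-9,.02],[1,1,9,.06]))/' fit.py; sed -i 's/ if True else 0,key/,key/' fit.py
python3 - <<'E'
from fit import *
i=ctrl.camera_info('wrist')
zfit(i,[(381.5,241.1),(330,221.7),(276.2,236.2),(244.7,276.4)],[8,7,6,5],(448,293))
E
```

```text
center mm [-0.44958334  0.3274922 ] r 36.95243025996347 index ang 38.24 dist 56.49271278168952 ZERO ccw from index 336.29483081067946 number 9.34152307807443 rms 0.03339521429507854
```

Request:
{"op": "jog_arm", "data": {
  "commands": [
    [0,0,0,-0.0114,0.0031,0.0205,1],
    [0,0,0,-0.0114,0.0031,0.0205,1],
    [0,0,0,-0.0114,0.0031,0.0205,1],
    [0,0,0,-0.0114,0.0031,0.0205,1],
    [0,0,0,-0.0114,0.0031,0.0205,1],
    [0,0,0,-0.0114,0.0031,0.0205,1],
    [0,0,0,-0.0114,0.0031,0.0205,1],
    [0,0,0,-0.0114,0.0031,0.0205,1]
  ]
}}

```text
clock: 21.0
tcp_pos: [0.5947, 0.0302, 0.2071]
eef_rot: [0.251, 0.012, 0.966, -0.066]
force: [-2.5, 0.5, 6.0]
opening: 0.471
```

Request:
{"op": "jog_arm", "data": {
  "commands": [
    [0,0,0,-0.0114,0.0031,0.0205,1],
    [0,0,0,-0.0114,0.0031,0.0205,1],
    [0,0,0,-0.0114,0.0031,0.0205,1],
    [0,0,0,-0.0114,0.0031,0.0205,1],
    [0,0,0,-0.0114,0.0031,0.0205,1],
    [0,0,0,-0.0114,0.0031,0.0205,1],
    [0,0,0,-0.0114,0.0031,0.0205,1],
    [0,0,0,-0.0114,0.0031,0.0205,1]
  ]
}}

```text
clock: 21.8
tcp_pos: [0.5947, 0.0303, 0.2071]
eef_rot: [0.173, -0.531, 0.806, -0.194]
force: [-3.1, 1.1, 5.2]
opening: 0.472
```

Request:
{"op": "jog_arm", "data": {
  "commands": [
    [0,0,0,-0.0114,0.0031,0.0205,1],
    [0,0,0,-0.0114,0.0031,0.0205,1],
    [0,0,0,0,0,0,1]
  ]
}}

```text
clock: 22.1
tcp_pos: [0.5947, 0.0302, 0.207]
eef_rot: [0.142, -0.645, 0.719, -0.217]
force: [-2.9, 1.3, 6.3]
opening: 0.468
```

```bash
python3 g.py 290.3 .062; python3 dial.py w11.png
```

```text
22.1 [ 0.433  0.576 -0.948  2.095  1.42   0.743  1.552] (np.float64(-81.07), array([ 0.0014,  0.0022, -1.    ]), array([0.0004, 0.0012, 0.0626])) 0.468 [-2.9  1.3  6.3]
dp [-0.0018 -0.0057 -0.0034] w [-0.0155  0.0044  0.0272] rows>= 1.32 per row(2) [-0.0009, -0.0028, -0.0017, -0.0078, 0.0022, 0.0136]
cw row of 8.5deg [ 0.01139 -0.00309 -0.02045]
[  37.2 -158.9   95.   408.3  284.1]
[  38.7 -140.7   39.   403.5  258.3]
[  36.  -122.7  130.   382.   241.4]
[  37.6 -103.9   43.   360.1  223. ]
[ 35.1 -85.3 126.  330.6 221.9]
[ 37.  -66.2  43.  300.6 220.3]
[ 34.9 -47.2 130.  276.7 236.4]
[ 37.2 -28.4  42.  253.3 251.4]
[ 35.6  -9.5 116.  245.4 276.6]
[ 38.1   8.8  31.  237.5 300.2]
[ 30.9  20.3 531.  255.9 313.3]
[ 28.6 129.  437.  355.3 350. ]
[ 31.8 177.9 403.  394.5 313.4]
```

View pics/w11.png

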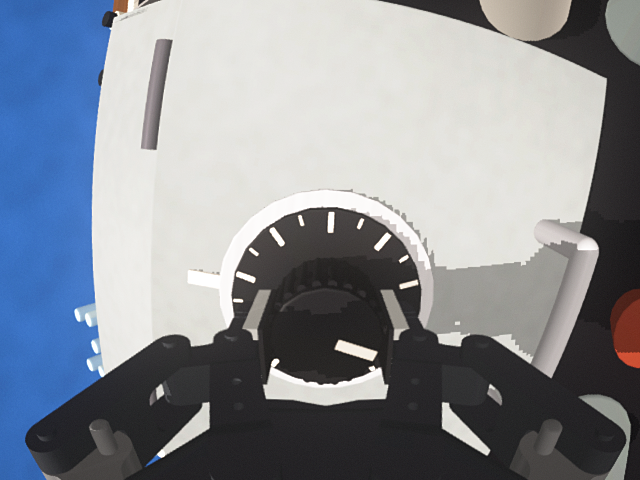

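Run:
```python
from fit import *
i=ctrl.camera_info('wrist')
zfit(i,[(382,241.4),(330.6,221.9),(276.7,236.4),(245.4,276.6),(408.3,284.1)],[8,7,6,5,9],(203.5,278.5))
```

```text
center mm [-1.04797133  1.69039918] r 36.88620366765545 index ang -1.45 dist 56.42998497902801 ZERO ccw from index 169.36956948674492 number 4.704710263520692 rms 0.029371492872601084
```

Request:
{"op": "jog_arm", "data": {
  "commands": [
    [0,0,0,-0.0075,0.002,0.0135,1],
    [0,0,0,-0.0075,0.002,0.0135,1],
    [0,0,0,0,0,0,1]
  ]
}}

```text
clock: 22.45
tcp_pos: [0.5946, 0.0302, 0.207]
eef_rot: [-0.121, 0.711, -0.653, 0.23]
force: [-3.3, 1.1, 5.7]
opening: 0.474
```

```bash
python3 g.py 290.3 .062; python3 dial.py w12.png;python3 - <<'E'
import cv2
p=cv2.imread('pics/w12.png');cv2.imwrite('pics/w12z.png',cv2.resize(p[200:380,170:450],None,fx=2.8,fy=2.8,interpolation=cv2.INTER_CUBIC))
E
```

```text
22.45 [ 0.439  0.58  -0.959  2.095  1.423  0.75   1.744] (np.float64(-69.97), array([ 0.0014,  0.0027, -1.    ]), array([0.0003, 0.0012, 0.0626])) 0.474 [-3.3  1.1  5.7]
dp [-0.0014 -0.0057 -0.0032] w [-0.0007  0.0004  0.0004] rows>= 0.04 per row(1) [-0.0014, -0.0057, -0.0032, -0.0007, 0.0004, 0.0004]
cw row of 8.5deg [ 0.01139 -0.00309 -0.02045]
[  52.8 -176.8   42.   434.3  329.8]
[  30.8 -167.   327.   393.9  308.5]
[  37.2 -147.9  100.   408.8  284. ]
[  38.5 -129.6   40.   403.5  258.4]
[  35.8 -111.4  131.   382.   241.4]
[ 37.4 -92.6  43.  360.1 223. ]
[ 35.  -73.9 124.  330.5 222. ]
[ 37.  -54.7  41.  300.6 220.1]
[ 35.  -35.8 129.  276.7 236.3]
[ 37.3 -16.9  42.  253.3 251.4]
[ 35.7   1.8 116.  245.5 276.6]
[ 38.3  20.1  31.  237.5 300.2]
[ 31.   31.  567.  256.  312.6]
[ 28.6 139.5 438.  355.2 350. ]
[ 36.5 176.1 136.  398.3 330.3]
```

View pics/w12z.png

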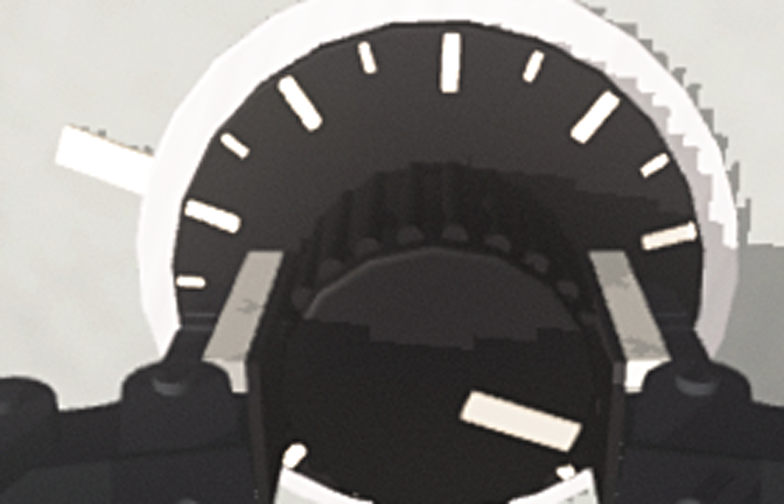

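Request:
{"op": "jog_arm", "data": {
  "commands": [
    [0,0,0,0.0114,-0.0031,-0.0205,1],
    [0,0,0,0.0114,-0.0031,-0.0205,1],
    [0,0,0,0.0114,-0.0031,-0.0205,1],
    [0,0,0,0.0114,-0.0031,-0.0205,1],
    [0,0,0,0.0114,-0.0031,-0.0205,1],
    [0,0,0,0.0114,-0.0031,-0.0205,1],
    [0,0,0,0.0114,-0.0031,-0.0205,1],
    [0,0,0,0.0114,-0.0031,-0.0205,1]
  ]
}}

```text
clock: 23.3
tcp_pos: [0.5947, 0.0302, 0.2071]
eef_rot: [0.229, -0.219, 0.941, -0.123]
force: [-2.6, 1.1, 6.0]
opening: 0.471
```

Request:
{"op": "jog_arm", "data": {
  "commands": [
    [0,0,0,0.0057,-0.0015,-0.0102,1],
    [0,0,0,0,0,0,1],
    [0,0,0,0,0,0,1]
  ]
}}

```text
clock: 23.6
tcp_pos: [0.5947, 0.0302, 0.2071]
eef_rot: [0.233, -0.187, 0.947, -0.116]
force: [-3.3, 1.4, 5.3]
opening: 0.473
```

```bash
python3 g.py 218 .062; python3 dial.py w13.png
```

```text
23.6 [ 0.396  0.555 -0.884  2.095  1.407  0.704  0.486] (np.float64(-142.47), array([ 2.5e-03, -6.0e-04, -1.0e+00]), array([0.0004, 0.0012, 0.0626])) 0.473 [-3.3  1.4  5.3]
dp [-0.002  -0.0055 -0.0036] w [-0.0004  0.0005  0.0012] rows>= 0.06 per row(1) [-0.002, -0.0055, -0.0036, -0.0004, 0.0005, 0.0012]
cw row of 8.5deg [ 0.01139 -0.00309 -0.02045]
[  38.8 -165.4   36.   359.9  223.1]
[  36.5 -147.4  113.   330.4  221.3]
[  38.  -128.9   34.   300.6  219.9]
[  35.6 -110.5  117.   276.7  236.2]
[ 37.5 -91.7  46.  253.2 251.3]
[ 35.4 -73.  129.  245.3 276.4]
[ 30.  -43.4 582.  256.1 312.7]
[ 27.9  70.  480.  355.5 349.8]
[ 32.1 118.8 588.  394.4 313.2]
[ 37.9 141.4 104.  408.  283.9]
[ 39.8 159.1  31.  403.3 258. ]
[ 37.3 176.6 113.  381.9 241.1]
```

View pics/w13.png

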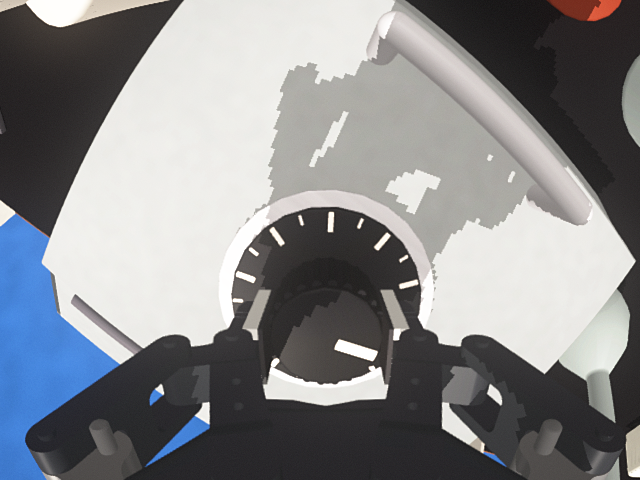

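Run:
```python
from h import *
T=ctrl.camera_info('top')
Z=np.array([0,0,1.])
for n,p,h in [('flaskA neck',(232,291),.139),('flaskA foot',(243,299),.0),('stopper',(300,310),.034),('amber cap',(358,327),.135),('flaskB neck',(425,318),.111),('wash top',(446,258),.15),('beaker rim',(191,264),.075),('vol neck',(191,174),.2)]:
    X=plane(T,p,h*Z,Z); d=R.from_euler('z',-b['q'][3]).apply(X-np.r_[b['q'][:2],0]); print(n,X.round(3),'box',d.round(3))
yaw=b['q'][3]; u=np.array([np.cos(yaw),np.sin(yaw),0])
Rt=np.c_[np.cross(-u,-Z),-u,-Z]
hd=R.from_euler('z',yaw).apply([.0475-.183*.866-.0195,0,.1725-.0915+.0338])+b['q'][:3]
print('handle',hd,Rt)
np.savez('hd.npz',hd=hd,Rt=Rt,u=u)
goto(hd+[0,0,.054+.1],R.from_matrix(Rt))
goto(b['kn']+b['Rl']@np.array([0,0,.12]),R.from_matrix(Rt))
```

```text
flaskA neck [0.48  0.171 0.139] box [-0.217  0.107  0.139]
flaskA foot [0.481 0.174 0.   ] box [-0.217  0.11   0.   ]
stopper [0.457 0.067 0.034] box [-0.212  0.001  0.034]
amber cap [ 0.423 -0.028  0.135] box [-0.22  -0.1    0.135]
flaskB neck [ 0.438 -0.138  0.111] box [-0.177 -0.203  0.111]
wash top [ 0.53  -0.168  0.15 ] box [-0.081 -0.207  0.15 ]
beaker rim [0.534 0.254 0.075] box [-0.187  0.202  0.075]
vol neck [0.653 0.229 0.2  ] box [-0.065  0.208  0.2  ]
handle [0.53559967 0.04505371 0.11582673] [[-0.26191197 -0.96509177 -0.        ]
 [-0.96509177  0.26191197 -0.        ]
 [ 0.         -0.         -1.        ]]
dp [-0.2957  0.0742  0.3138] w [-0.0165  0.0851  0.1423] rows>= 6.98 per row(7) [-0.0422, 0.0106, 0.0448, -0.0024, 0.0122, 0.0203]
dp [-0.1419  0.0325  0.2476] w [-0.0165  0.0851  0.1423] rows>= 6.98 per row(7) [-0.0203, 0.0046, 0.0354, -0.0024, 0.0122, 0.0203]
```

Request:
{"op": "jog_arm", "data": {
  "commands": [
    [0,0,0,0,0,0,-1],
    [0,0,0,0,0,0,-1],
    [0,0,0,0,0,0,-1],
    [0,0,0,0,0,0,-1],
    [-0.05,0.013,0.087,0,0,0,-1],
    [-0.05,0.013,0.087,0,0,0,-1],
    [-0.05,0.013,0.087,0,0,0,-1]
  ]
}}

```text
clock: 24.35
tcp_pos: [0.5641, 0.0379, 0.2591]
eef_rot: [0.232, -0.186, 0.948, -0.115]
force: [-0.1, 1.2, -0.1]
opening: 0.997
```

```bash
python3 dial.py w14.png
python3 - <<'E'
from h import *
h=np.load('hd.npz'); print(ctrl.sense()['joint_pos'].round(3))
goto(h['hd']+[0,0,.154],R.from_matrix(h['Rt']))
E
```

```text
[  38.9 -165.2   18.   349.4  202.9]
[  36.8 -147.3   66.   328.3  201.5]
[  38.1 -128.9   26.   307.   200.8]
[  35.7 -110.6   76.   289.8  212.7]
[ 37.6 -92.   25.  272.5 223.6]
[ 37.5 -54.5  21.  260.  261. ]
[ 22.   76.7 268.  346.1 289.9]
[ 38.  141.7  69.  385.7 247.9]
[ 39.8 159.1  18.  381.6 228.7]
[ 37.3 176.8  57.  365.5 216. ]
[ 0.454  0.433 -0.963  2.096  1.214  0.711  0.63 ]
dp [-0.1401  0.029   0.0402] w [-0.0168  0.0853  0.1423] rows>= 6.99 per row(7) [-0.02, 0.0041, 0.0057, -0.0024, 0.0122, 0.0203]
```

View pics/w14.png

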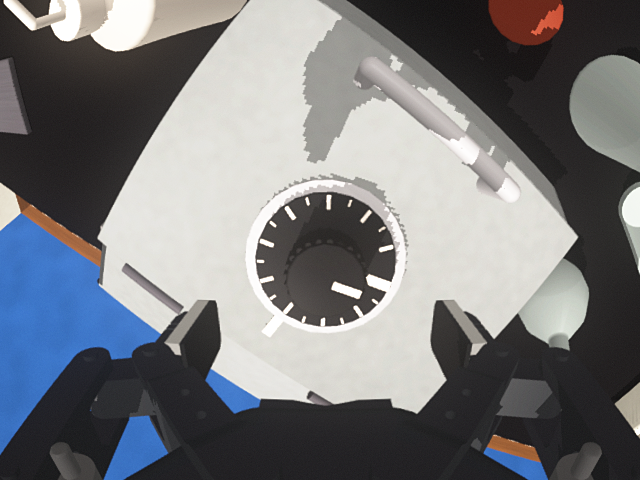

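Request:
{"op": "jog_arm", "data": {
  "commands": [
    [-0.02,0.004,0.006,-0.0024,0.0122,0.0203,-0.3],
    [-0.02,0.004,0.006,-0.0024,0.0122,0.0203,-0.3],
    [-0.02,0.004,0.006,-0.0024,0.0122,0.0203,-0.3],
    [-0.02,0.004,0.006,-0.0024,0.0122,0.0203,-0.3],
    [-0.02,0.004,0.006,-0.0024,0.0122,0.0203,-0.3],
    [-0.02,0.004,0.006,-0.0024,0.0122,0.0203,-0.3],
    [-0.02,0.004,0.006,-0.0024,0.0122,0.0203,-0.3],
    [0,0,0,0,0,0,-0.3]
  ]
}}

```text
clock: 25.2
tcp_pos: [0.539, 0.0424, 0.2657]
eef_rot: [0.009, -0.589, 0.808, -0.007]
force: [0.9, 1.5, -0.8]
opening: 0.653
```

Run:
```python
from h import *
h=np.load('hd.npz'); s=ctrl.sense();print(s['clock'],s['joint_pos'].round(3),s['opening'])
goto(h['hd']+[0,0,.054],R.from_matrix(h['Rt']))
i,_=snap('wrist','w15.png')
# handle ends predicted pixel->rays: cast picks later
```

```text
25.2 [ 0.637  0.696 -1.319  1.791  0.736  1.226  1.939] 0.6531132909309629
dp [-0.0168  0.013  -0.4792] w [-0.      0.0038  0.0074] rows>= 1.92 per row(2) [-0.0084, 0.0065, -0.2396, -0.0, 0.0019, 0.0037]
```

View pics/w15.png

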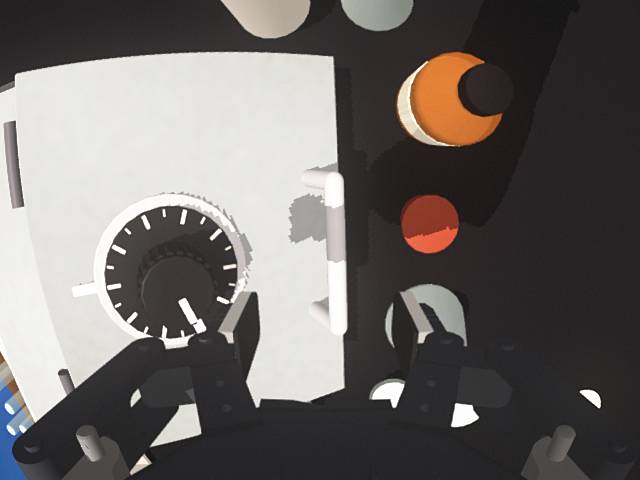

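Request:
{"op": "jog_arm", "data": {
  "commands": [
    [0,0,0.02,0,0,-0.0235,-0.3],
    [0,0,0.02,0,0,-0.0235,-0.3],
    [0,0,0,0,0,-0.0235,-0.3],
    [0,0,0,0,0,-0.0235,-0.3],
    [0,0,0,0,0,-0.0235,-0.3],
    [0,0,0,0,0,-0.0235,-0.3],
    [0,0,0,0,0,-0.0235,-0.3],
    [0,0,0,0,0,-0.0235,-0.3]
  ]
}}

```text
clock: 26.05
tcp_pos: [0.5379, 0.0425, 0.2746]
eef_rot: [0.005, -0.034, 0.999, -0.013]
force: [-0.1, -0.2, 0.1]
opening: 0.652
```

Request:
{"op": "jog_arm", "data": {
  "commands": [
    [0,0,0,0,0,-0.0235,-0.3],
    [0,0,0,0,0,-0.0235,-0.3],
    [0,0,0,0,0,-0.0235,-0.3],
    [0,0,0,0,0,-0.0235,-0.3],
    [0,0,0,0,0,-0.0235,-0.3],
    [0,0,0,0,0,-0.0235,-0.3],
    [0,0,0,0,0,-0.0235,-0.3],
    [0,0,0,0,0,-0.0235,-0.3]
  ]
}}

```text
clock: 26.85
tcp_pos: [0.5379, 0.0423, 0.2746]
eef_rot: [-0.003, 0.529, 0.849, -0.012]
force: [-0.3, 0.4, 0.2]
opening: 0.649
```

Request:
{"op": "jog_arm", "data": {
  "commands": [
    [0,0,0,0,0,-0.0235,-0.3],
    [0,0,0,0,0,-0.0235,-0.3],
    [0,0,0,0,0,-0.0235,-0.3],
    [0,0,0,0,0,-0.0235,-0.3],
    [0,0,0,0,0,-0.0235,-0.3],
    [0,0,0,0,0,0,-0.3]
  ]
}}

```text
clock: 27.45
tcp_pos: [0.5378, 0.0423, 0.2748]
eef_rot: [-0.007, 0.798, 0.603, -0.009]
force: [0.1, 0.5, -0.3]
opening: 0.648
```

Run:
```python
from h import *
h=np.load('hd.npz'); s=ctrl.sense();print(s['clock'],s['joint_pos'].round(3),s['opening'])
Rt=R.from_euler('z',180,degrees=True).as_matrix()@h['Rt']; np.savez('hd.npz',hd=h['hd'],Rt=Rt,u=h['u'])
goto(h['hd']+[0,0,.054],R.from_matrix(Rt))
i,_=snap('wrist','w16.png')
```

```text
27.45 [ 0.202  0.435 -0.478  1.752  0.222  1.032 -0.634] 0.6479341118978427
dp [-0.0111  0.0136 -0.5247] w [ 0.     -0.0037  0.0019] rows>= 2.1 per row(3) [-0.0037, 0.0045, -0.1749, 0.0, -0.0012, 0.0006]
```

View pics/w16.png

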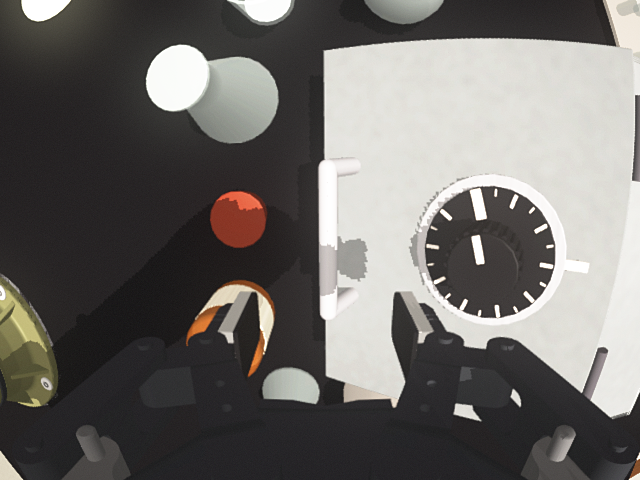

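Run:
```python
from h import *
h=np.load('hd.npz'); i=ctrl.camera_info('wrist'); Z=np.array([0,0,1.])
for p in [(329,164),(329,313),(329,240)]:
    X=wplane(i,p,h['hd'],Z); print(X.round(4), 'along u',(X-h['hd'])@h['u'],'along y',(X-h['hd'])@np.array([-h['u'][1],h['u'][0],0]))
```

```text
[0.5503 0.0953 0.1158] along u 0.0010726981658175018 along y 0.052307864584852995
[ 5.241e-01 -4.000e-04  1.158e-01] along u 0.0007652353990611859 along y -0.04689326095797134
[0.5376 0.0491 0.1158] along u 0.0008922798215806012 along y 0.004391543759257582
```

Request:
{"op": "jog_arm", "data": {
  "commands": [
    [-0.001,0.013,-0.15,0,-0.0018,0.0009,-0.3],
    [-0.001,0.012,-0.15,0,-0.0018,0.0009,-0.3],
    [0,0,-0.15,0,0,0,-0.3],
    [0,0,-0.075,0,0,0,-0.3],
    [0,0,0,0,0,0,-0.3]
  ]
}}

```text
clock: 28.0
tcp_pos: [0.5365, 0.0474, 0.1676]
eef_rot: [-0.002, 0.792, 0.611, -0.002]
force: [0.5, 0.0, 0.2]
opening: 0.655
```

Run:
```python
from h import *
h=np.load('hd.npz'); s=ctrl.sense();print(s['clock'],s['joint_pos'].round(3),s['opening'],s['force'].round(1))
goto(h['hd']+[0.0017,.0023,.054],R.from_matrix(h['Rt']))
i,_=snap('wrist','w17.png')
```

```text
28.0 [ 0.152  0.553 -0.43   1.9    0.319  0.763 -0.714] 0.6550234190486263 [0.5 0.  0.2]
dp [ 0.0041 -0.0002  0.0112] w [-0.0001 -0.001  -0.0012] rows>= 0.07 per row(1) [0.0041, -0.0002, 0.0112, -0.0001, -0.001, -0.0012]
```

View pics/w17.png

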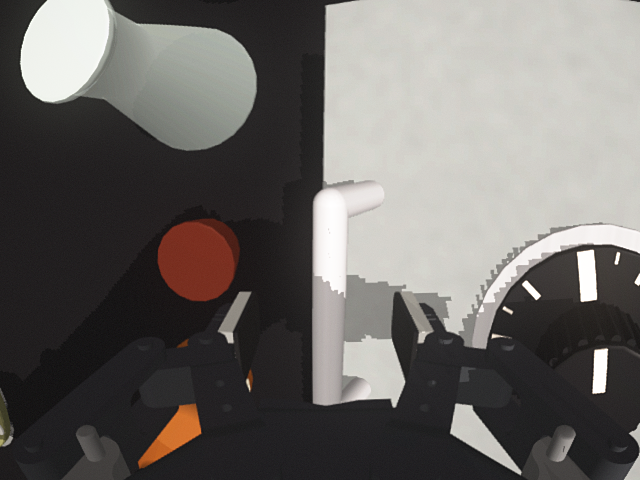

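Request:
{"op": "jog_arm", "data": {
  "commands": [
    [0.003,0,0,0,0,0,1],
    [0,0,0,0,0,0,1],
    [0,0,0,0,0,0,1],
    [0,0,0,0,0,0,1],
    [0,0,0,0,0,0,1],
    [0,0,0,0,0,0,1]
  ]
}}

```text
clock: 28.65
tcp_pos: [0.5377, 0.048, 0.1705]
eef_rot: [-0.001, 0.793, 0.61, -0.001]
force: [-4.2, 1.6, 7.6]
opening: 0.115
```

Run:
```python
from h import *
h=np.load('hd.npz'); s=ctrl.sense();print(s['clock'],s['joint_pos'].round(3),s['opening'],s['force'].round(1))
p=s['tcp_pos']-[0,0,.054]; u=h['u']; yaw=b['q'][3]
hinge=R.from_euler('z',yaw).apply([.0475,0,.1725])+b['q'][:3]
r=p-hinge; a,zz=r@u,r[2]; print('rel',a,zz)
N=25
prev=np.array([a,zz])
th=np.linspace(0,1.4,N+1)
for t in th[1:]:
    # raising: rotate (a<0,z) upward
    c,s_=np.cos(t),np.sin(t); cur_=np.array([a*c+zz*s_, zz*c-a*s_]); d=cur_-prev; prev=cur_
    print(round(t,3),(np.r_[d[0]*u[:2],d[1]]/.2).round(3).tolist(),cur_.round(3))
```

```text
28.65 [ 0.152  0.549 -0.431  1.896  0.317  0.768 -0.715] 0.115286159145806 [-4.2  1.6  7.6]
rel -0.17675781080894473 -0.05699943312650155
0.056 [-0.014, 0.004, 0.05] [-0.18  -0.047]
0.112 [-0.011, 0.003, 0.051] [-0.182 -0.037]
0.168 [-0.009, 0.002, 0.051] [-0.184 -0.027]
0.224 [-0.006, 0.002, 0.052] [-0.185 -0.016]
0.28 [-0.003, 0.001, 0.052] [-0.186 -0.006]
0.336 [-0.0, 0.0, 0.052] [-0.186  0.004]
0.392 [0.003, -0.001, 0.052] [-0.185  0.015]
0.448 [0.005, -0.001, 0.052] [-0.184  0.025]
0.504 [0.008, -0.002, 0.051] [-0.182  0.035]
0.56 [0.011, -0.003, 0.051] [-0.18   0.046]
0.616 [0.014, -0.004, 0.05] [-0.177  0.056]
0.672 [0.016, -0.004, 0.049] [-0.174  0.065]
0.728 [0.019, -0.005, 0.048] [-0.17   0.075]
0.784 [0.022, -0.006, 0.047] [-0.165  0.084]
0.84 [0.024, -0.007, 0.046] [-0.16   0.094]
0.896 [0.026, -0.007, 0.044] [-0.155  0.102]
0.952 [0.029, -0.008, 0.043] [-0.149  0.111]
1.008 [0.031, -0.008, 0.041] [-0.143  0.119]
1.064 [0.033, -0.009, 0.039] [-0.136  0.127]
1.12 [0.035, -0.01, 0.037] [-0.128  0.134]
1.176 [0.037, -0.01, 0.035] [-0.121  0.141]
1.232 [0.039, -0.011, 0.033] [-0.113  0.148]
1.288 [0.041, -0.011, 0.03] [-0.104  0.154]
1.344 [0.042, -0.011, 0.028] [-0.095  0.159]
1.4 [0.044, -0.012, 0.025] [-0.086  0.164]
```

Request:
{"op": "jog_arm", "data": {
  "commands": [
    [-0.014,0.004,0.05,0,0,0,1],
    [-0.011,0.003,0.051,0,0,0,1],
    [-0.009,0.002,0.051,0,0,0,1]
  ]
}}

```text
clock: 28.95
tcp_pos: [0.5309, 0.0499, 0.2003]
eef_rot: [-0.002, 0.793, 0.61, -0.001]
force: [1.1, 2.2, -10.7]
opening: 0.116
```

Request:
{"op": "jog_arm", "data": {
  "commands": [
    [-0.006,0.002,0.052,0,0,0,1],
    [-0.003,0.001,0.052,0,0,0,1],
    [0,0,0.052,0,0,0,1],
    [0.003,-0.001,0.052,0,0,0,1],
    [0.005,-0.001,0.052,0,0,0,1],
    [0.008,-0.002,0.051,0,0,0,1],
    [0.011,-0.003,0.051,0,0,0,1],
    [0.014,-0.004,0.05,0,0,0,1]
  ]
}}

```text
clock: 29.75
tcp_pos: [0.536, 0.0485, 0.2826]
eef_rot: [-0.003, 0.793, 0.61, -0.003]
force: [-9.0, 6.1, -8.7]
opening: 0.116
```

Run:
```python
from h import *
s=ctrl.sense();print(s['joint_pos'].round(3),s['force'])
snap('scene','s2.png'); snap('wrist','w18.png')
```

```text
[ 0.2    0.42  -0.488  1.755  0.221  1.03  -0.628] [-8.95576482  6.10463479 -8.71408062]
```

View pics/s2.png

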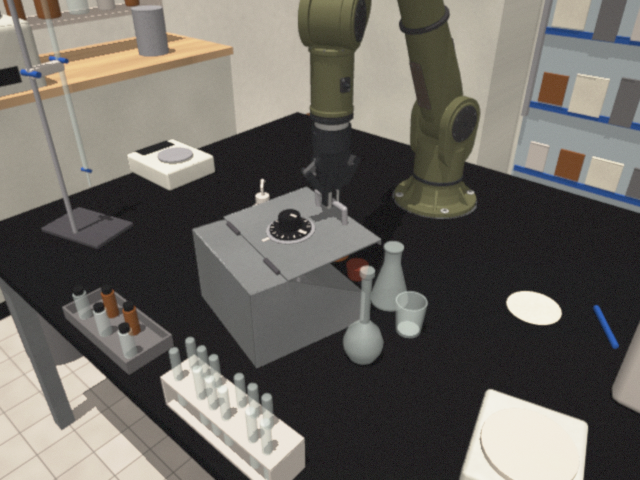

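The lid is unlocked and rising, with the handle still in the gripper. I'll keep following the arc.

Request:
{"op": "jog_arm", "data": {
  "commands": [
    [0.016,-0.004,0.049,0,0,0,1],
    [0.019,-0.005,0.048,0,0,0,1],
    [0.022,-0.006,0.047,0,0,0,1],
    [0.024,-0.007,0.046,0,0,0,1],
    [0.026,-0.007,0.044,0,0,0,1],
    [0.029,-0.008,0.043,0,0,0,1],
    [0.031,-0.008,0.041,0,0,0,1]
  ]
}}

```text
clock: 30.55
tcp_pos: [0.5661, 0.0403, 0.3463]
eef_rot: [-0.005, 0.792, 0.61, -0.006]
force: [-22.3, 5.1, 3.3]
opening: 0.11
```

Request:
{"op": "jog_arm", "data": {
  "commands": [
    [0.033,-0.009,0.039,0,0,0,1],
    [0.035,-0.01,0.037,0,0,0,1],
    [0.037,-0.01,0.035,0,0,0,1],
    [0.039,-0.011,0.033,0,0,0,1],
    [0.041,-0.011,0.03,0,0,0,1],
    [0,0,0,0,0,0,1]
  ]
}}

```text
clock: 31.15
tcp_pos: [0.6032, 0.0301, 0.3857]
eef_rot: [-0.004, 0.792, 0.61, -0.004]
force: [-29.7, 2.2, 29.1]
opening: 0.114
```

Run:
```python
from h import *
s=ctrl.sense();print(s['joint_pos'].round(3),s['force'])
h=np.load('hd.npz');u=h['u'];yaw=b['q'][3]
hinge=R.from_euler('z',yaw).apply([.0475,0,.1725])+b['q'][:3]
r=s['tcp_pos']-[0,0,.054]-hinge; print(r@u,r[2],'lid angle ~',np.arctan2(r[2],-(r@u))-np.arctan2(-.057,.1768))
snap('scene','s3.png')
```

```text
[ 0.207  0.451 -0.488  1.404  0.208  1.349 -0.545] [-29.66773427   2.23018315  29.14476438]
-0.1088663491902457 0.1581883699285576 lid angle ~ 1.279905883985919
```

View pics/s3.png

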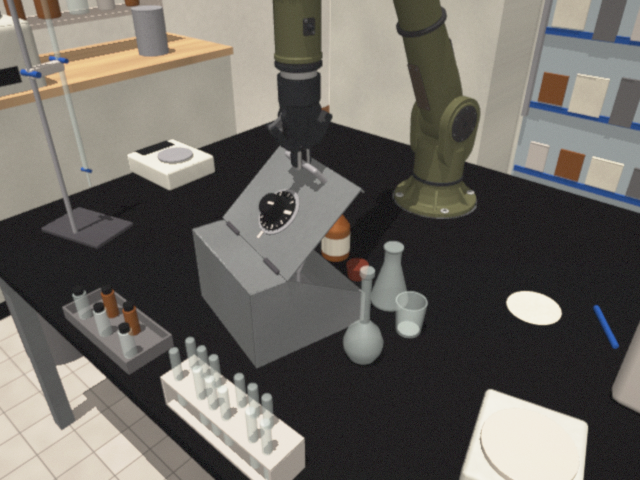

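Request:
{"op": "jog_arm", "data": {
  "commands": [
    [-0.012,0.003,0.02,0,0,0,1],
    [0.028,-0.007,0.02,0,0,0,1],
    [0.029,-0.008,0.019,0,0,0,1],
    [0.03,-0.008,0.018,0,0,0,1],
    [0,0,0,0,0,0,1]
  ]
}}

```text
clock: 31.7
tcp_pos: [0.6211, 0.0249, 0.399]
eef_rot: [-0.002, 0.793, 0.61, -0.002]
force: [-13.9, 1.5, 9.9]
opening: 0.11
```

```bash
cat > la.py <<'E'
from h import *
s=ctrl.sense();print(s['clock'],s['joint_pos'].round(3),s['force'])
h=np.load('hd.npz');u=h['u'];yaw=b['q'][3]
hinge=R.from_euler('z',yaw).apply([.0475,0,.1725])+b['q'][:3]
r=s['tcp_pos']-[0,0,.054]-hinge; print(r@u,r[2],'lid angle ~',np.arctan2(r[2],-(r@u))-np.arctan2(-.057,.1768))
E
python3 la.py
```

```text
31.7 [ 0.203  0.473 -0.483  1.331  0.215  1.396 -0.532] [-13.889056     1.49567301   9.86856463]
-0.09022346619668274 0.17151198913664542 lid angle ~ 1.3984053075556506
```

Request:
{"op": "jog_arm", "data": {
  "commands": [
    [0.02,-0.005,0.01,0,0,0,1],
    [0.01,-0.003,0.005,0,0,0,1],
    [0,0,0,0,0,0,1]
  ]
}}

```text
clock: 32.0
tcp_pos: [0.6256, 0.0238, 0.4015]
eef_rot: [-0.003, 0.792, 0.61, -0.004]
force: [-18.5, 2.3, 7.5]
opening: 0.112
```

```bash
python3 la.py; python3 -c "
from h import *
snap('wrist','w20.png')"
```

```text
32.0 [ 0.201  0.482 -0.482  1.309  0.216  1.412 -0.528] [-18.53967059   2.30928837   7.5189605 ]
-0.08549256019860844 0.1739837400514284 lid angle ~ 1.4259433303227973
```

View pics/w20.png

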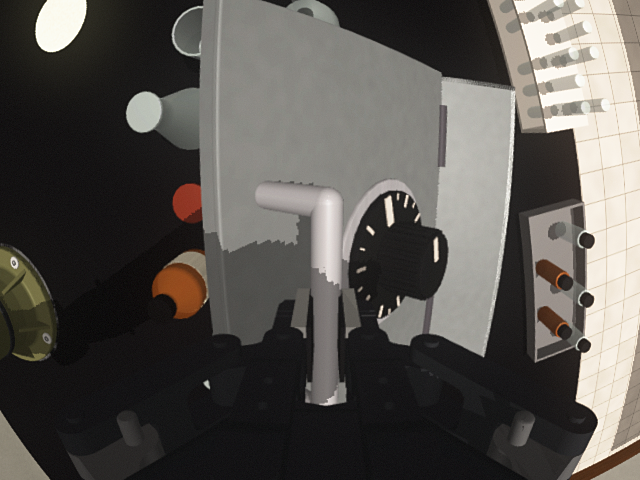

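Request:
{"op": "jog_arm", "data": {
  "commands": [
    [0,0,0,0,0,0,0.48],
    [0,0,0,0,0,0,0.48],
    [0,0,0,0,0,0,0.48]
  ]
}}

```text
clock: 32.35
tcp_pos: [0.6298, 0.0224, 0.4004]
eef_rot: [-0.0, 0.793, 0.609, -0.0]
force: [0.1, -0.4, 0.6]
opening: 0.258
```

```bash
python3 la.py; python3 -c "
from h import *
snap('wrist','w21.png')"
```

```text
32.35 [ 0.202  0.485 -0.48   1.307  0.22   1.402 -0.529] [ 0.11664294 -0.39458517  0.5973817 ]
-0.08115356968225818 0.17284576903239993 lid angle ~ 1.4437101446381542
```

View pics/w21.png

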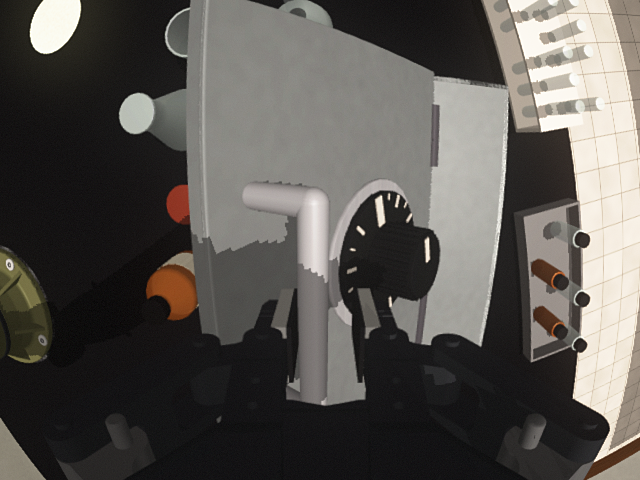

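Request:
{"op": "jog_arm", "data": {
  "commands": [
    [-0.012,0.003,0.03,0,0,0,0.48],
    [0,0,0.1,0,0,0,0.48],
    [0,0,0.15,0,0,0,0.48],
    [0,0,0.15,0,0,0,0.48],
    [0,0,0.15,0,0,0,0.48],
    [0,0,0,0,0,0,0.48],
    [0,0,0,0,0,0,0.48]
  ]
}}

```text
clock: 33.1
tcp_pos: [0.627, 0.0238, 0.5158]
eef_rot: [-0.001, 0.793, 0.609, -0.0]
force: [0.3, -0.1, -0.7]
opening: 0.262
```

```bash
python3 la.py; python3 -c "
from h import *
snap('wrist','w22.png');snap('scene','s4.png');snap('top','t4.png')"
```

```text
33.1 [ 0.171  0.465 -0.482  1.03   0.21   1.692 -0.502] [ 0.32070985 -0.07781019 -0.6640501 ]
-0.08421104756175296 0.2882616375685271 lid angle ~ 1.5984483600906847
```

View pics/w22.png

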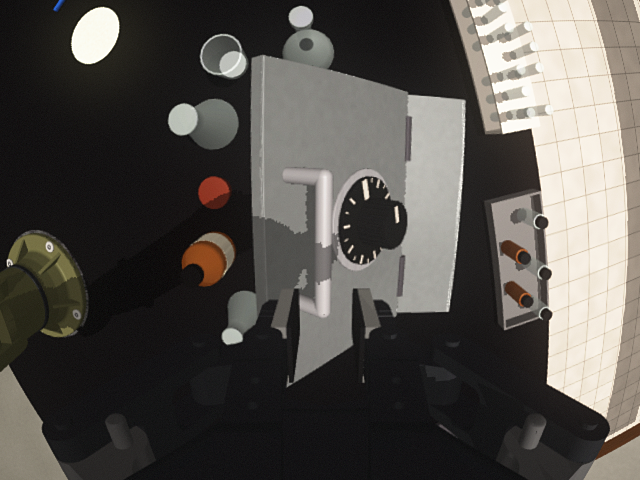

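View pics/s4.png

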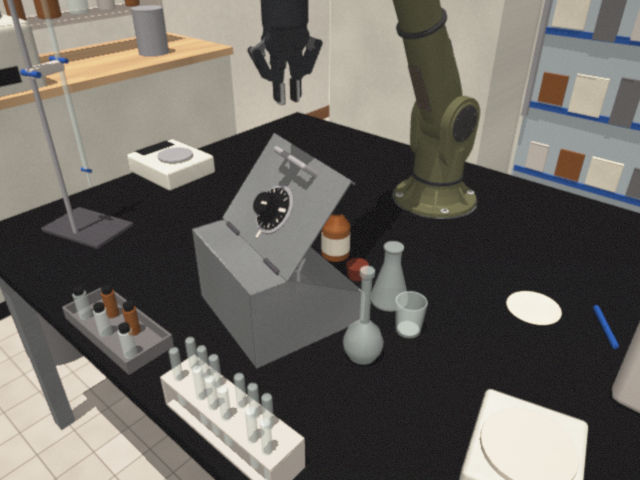

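View pics/t4.png

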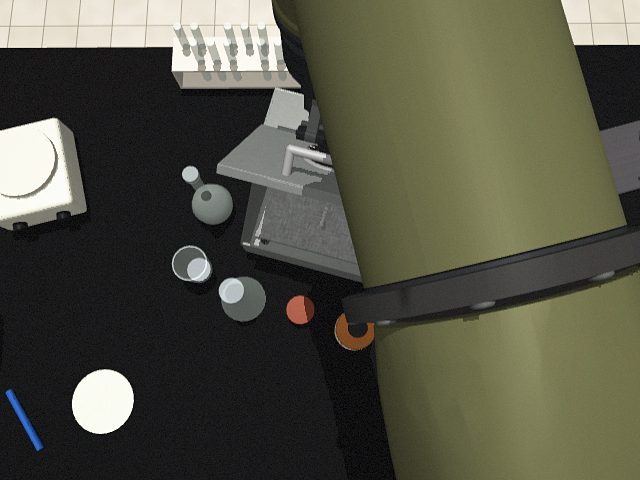

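Request:
{"op": "jog_arm", "data": {
  "commands": [
    [-0.1,0.2,0,0,0,0,0.48],
    [-0.1,0.2,0,0,0,0,0.48],
    [-0.1,0.2,0,0,0,0,0.48],
    [-0.1,0.2,0,0,0,0,0.48],
    [-0.1,0.2,0,0,0,0,0.48],
    [-0.1,0.2,0,0,0,0,0.48],
    [0,0,0,0,0,0,0.48],
    [0,0,0,0,0,0,0.48]
  ]
}}

```text
clock: 34.05
tcp_pos: [0.5063, 0.2645, 0.5145]
eef_rot: [-0.001, 0.792, 0.61, -0.002]
force: [1.5, -0.0, -0.4]
opening: 0.261
```

Run:
```python
from h import *
S,_=snap('scene','s5.png'); snap('top','t5.png')
yaw=b['q'][3]; v=np.array([-np.sin(yaw),np.cos(yaw),0]); O=b['q'][:3]
u=np.array([np.cos(yaw),np.sin(yaw),0])
for px,y in [((354,183),.13),((274,135),-.13)]:
    X=plane(S,px,O+v*y,v); d=X-O; a,z=d@u-.0475,d[2]-.1725; print(a,z,np.hypot(a,z),'lid angle',np.arctan2(z,-a)+np.pi/6)
print(ctrl.sense()['clock'],ctrl.sense()['force'],abs(ctrl.sense()['qvel']).max())
```

```text
-0.13638739304973305 0.1528603055601015 0.20486042565324802 lid angle 1.3658863722881414
-0.1264289452262482 0.15859953516912068 0.20282527147000892 lid angle 1.421389271384625
34.15 [-0.12596803 -0.96217759  0.74109048] 0.016504881419837455
```

View pics/t5.png

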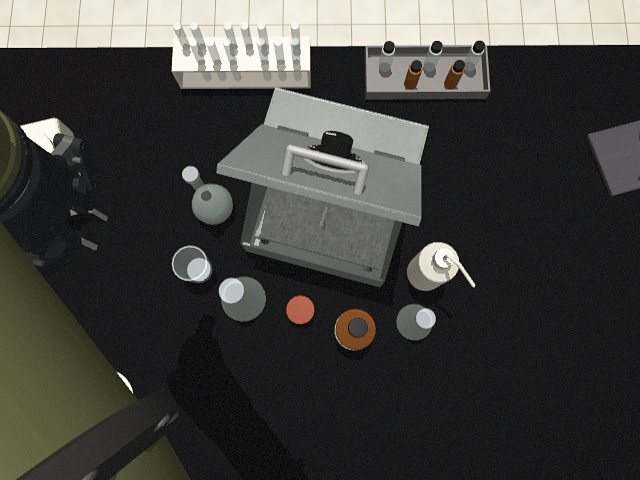

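The lid stands at about 1.37 to 1.42 rad. All the glassware is at its original pixels in the top view, and the arm is clear of everything. I'm handing the job in.

```bash
python3 -c "
from h import *
print(ctrl.finish_job())"
```

```text
the job is handed in; nothing more can be done
None
```

The lockbox is unlocked, the lid is fully open and released, and the job was handed in at about 34 s of the 72 s allowed.

**Dialling:** I turned the dial clockwise about 456° to the second 4, counter-clockwise about 396° to the second 5, then clockwise about 72° to 3, regripping twice. The camera fits and tool angle put each stop within about 1° of its number.

**Lid:** I gripped the handle and followed its arc to the stop. The tool pulled off that arc by a few millimetres near the end, raising the force to about 40 N, so I moved outward and it fell. I then let go and backed off.

**Last checks:**
- **Lid angle:** the two lid corners in the scene camera gave 1.37 and 1.42 rad. They differ by 0.05 rad, within pixel error, and both are above the 1.2 rad needed.
- **Glassware and stopper:** all seven stand at the same places in the top view as at the start, judged by eye, not measured.
- **Arm:** it was clear of everything, with the force reading near zero.

No check failed.

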